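# Turn the slip-lid tin over between two sloping rests

## Task

The tin in one sloping rest stands wrong way over, leaning on its loose lid: pinch lid and base together so that it never comes open, lift it out, turn it over and set it in the other, empty rest, bottom flat against the sloping board, lid outermost and facing up. That rest's ledge is adjustable, so keep hold and lower the tin gently between the cheeks until you feel it bear on the ledge, then let go. Leave the toy pony, the thread spool and the awl where they are.

Things in the scene. Friction and masses are not known exactly. Their poses are not given: they have to be found in the camera images.
- lid_mid (a point): Centre of the lid of the plain aluminium slip-lid tin: shallow loose tray 100 x 64 x 15 mm, walls 2.5, 60 g, slipped over the base with 1.5 mm play; only friction and gravity hold it. x along the 100 mm, y along the 64 mm, z outwards through its flat outer face (7.5 mm from here). At the start z points obliquely down into the sloping board, x up-slope.
- base_mid (a point): Centre of the tin's base: open tray 92 x 56 x 30 mm, same metal, walls 2.5, about 100 g. x along its length, z from its flat bottom (15 mm from here) to its open side with the lid. Closed, the tin is 33 mm thick over lid and bottom, and the lid's centre lies 10.5 mm from here along z.
- rest_from: Fixed light-wood sloping rest that holds the tin at the start, its length up-slope. The tin's upper 50 mm overhang the board, free in front and behind: there it can be pinched through its thickness, the tool slanted 40 degrees from vertical in line with the slope. Base plate 120 x 100 x 12 mm. Origin: centre of its underside, on the bench; z up.
- rest_to: Fixed sloping rest of the same shape, empty, where the tin must go. Origin and axes as rest_from. Tin rightly seated: bottom flat on the board, length up-slope, lowest edge on the ledge, lid centre at (-13, 0, 105) mm in this frame if the ledge is at its lowest; add h along the up-slope direction if it is set h higher.
- from_corner (a point): Shape of both rests, told at rest_from: this point is the inner corner of board and ledge, mid-width, 50 mm above the origin; axes as the rest's. The board's face runs 50 mm up-slope from here along (-0.643, 0, 0.766), 50 degrees from horizontal, and faces (0.766, 0, 0.643). Board and ledge are 6 mm thick.
- to_corner (a point): The same point of rest_to, fixed: where its ledge meets the board at its lowest. This ledge has been set 0 to 10 mm up-slope of here (not measured: feel for it); it is stiff, about 50 N to shift. It stands out 38 mm square to the board. Two fixed side cheeks, 76 mm apart inside (y = -38 to 38 mm), 38 mm deep, reach 30 mm up-slope from here: 6 mm of room each side of a tin.
- pony: Bystander: small loose black leather-covered toy pony, about 105 mm long, 85 mm tall. Origin under its body, on the bench.
- spool: Bystander: loose black thread spool, standing, 48 mm across, 70 mm tall. Origin: centre of its underside.
- awl: Bystander: loose awl lying on the bench, wooden handle 26 mm thick, 145 mm long overall along x. Origin on the bench below the handle's middle; x towards the point.
Mind the look-alikes: they are no part of the job. Leave any orange look-alike of the part that bears lid_mid alone.

How it is judged:
By the outcome, as a careful person would: the job done as asked, in the order asked, and still so for the second after the job is handed in, with the robot touching nothing.
It also fails if it takes over 42 s, if anything falls off the work surface, if the arm or the gripper's body presses on something with over 40 N, if the wrist force passes 120 N, or if a joint passes its speed limit or range.

## Robot

A 7-joint arm with a two-finger parallel gripper is mounted at the origin on the work surface. World frame = base frame: x ahead of the robot, y to its left, z up, the work surface at z = 0. Lengths are in m, angles in rad, forces in N, time in s.
With the tool pointing down it reaches from about 0.425 to 0.925 m from the base axis. Payload 6.8 kg.
Tool frame: the origin (TCP) lies at the very end of the fingers, on their centre line; the grasp point (between the pads) lies 19 mm behind it; y points along the fingers, x is the direction in which the jaws open and shut, and the axes are right-handed (so a half turn about y gives the same grasp; the last joint's range is limited). The gripper opens to 85 mm and grips with 20 to 120 N. Pads are 22 mm wide; open, the fingers measure 114 mm over their backs; the gripper's body (76 mm by 85 mm) begins 54 mm behind the grasp point. The pads swing forward as they close: fully open they stand 13 mm farther back than shut.
Start: joints at [-1.374, 0.477, 0.022, 1.555, -0.011, 1.109, -0.083], TCP at [0.203, 0.644, 0.231] pointing down, gripper open.
Joint ranges: [-2.96, 2.96], [-0.34, 2.1], [-1.41, 1.46], [0.24, 2.44], [-1.37, 4.51], [0.17, 1.92], [-2.96, 2.96]. Speed limits (rad/s): [2.39, 2.39, 3.14, 3.14, 3.14, 3.14, 3.14].

## Interface

Orientations are given as a rotation vector (axis times angle).
In Python, from bench import r, imaging gives the robot as it stands.
- The arm moves only by the shell command python3 -m jog 'ROWS' [FORCE]. ROWS is text: rows parted by semicolons, each of 7 numbers parted by spaces: the turn, a rotation vector about the tool's x, y, z in degrees, then the shift along the tool's x, y, z in mm, then the opening, from 0 (shut) to 1 (fully open). A call has exactly 5 rows; each row shifts and turns the commanded pose from where the row before left it, along the tool's axes as they then stand; what a row does not reach is not made up. A row lasts 1/12 s, in which the tool goes at most 41.7 mm and 7.16 degrees, less where a joint would pass 70% of its speed; a pose out of reach is approached as far as the arm can. A call with a gripper value outside its range is refused whole. The fingers move at their own pace and stop on an object; FORCE is the grip in N (left out, the last holds). Time passes only in rows, so rows that do not move let the fingers close, or fill a call up. It gives the time, the measured TCP pose, the force and the opening at its end, in the units of the state.
- r.get_obs(): the state, without advancing time (a new reading comes with each control period).
- imaging.grab_frame(name): name is "scene" or "top"; returns a dict with "color" (384x512x3 uint8, red, green, blue), "z_map" (384x512 float32, m along the optical axis (not along the pixel's ray), 0 where there is no reading), "fx", "fy", "cx", "cy" (pixels), "world_to_cam" (4x4, takes a point from world to camera coordinates). Camera axes: x right, y up, looking along -z (the intrinsics and any distortion apply to the point x, -y, -z); pixel columns grow to the right and rows downward; lengths in m; the calibration is good to about 2 mm. A picture is of the moment at which its call begins.
- r.hand_in(): hands the job in, once; it reports no verdict.
The state is a dict: "clock": time; "joints": joint angles; "qvel": joint speeds; "tau": joint torques, N m; "tcp_pos": TCP position; "orientation": TCP orientation; "contact_force": force on the tool from outside, world axes, zero at the start; "moment": the same for the moment, N m; "grip_width": finger opening in m.
Only numpy, scipy, OpenCV 4.12 (cv2) and the standard library are available. Lean on these libraries where they do the work, as an engineer would, in place of code of your own. Each camera call takes 0.05 s, during which the arm holds its last target.

## Working session

There is one attempt and no reset: what is moved stays moved. The work goes in short steps, Python scripts to look and compute and a shell command to move; the robot and the scene stay as the last step left them, time stands still between calls to the robot, and variables do not carry over. Pictures are saved under pics/ and viewed, and the job is handed in when it is done.

```bash
ls; mkdir -p pics; python3 - <<'E'
from bench import r, imaging
import cv2,numpy as np
o=r.get_obs();print(o)
for n in("scene","top"):
    f=imaging.grab_frame(n);cv2.imwrite(f"pics/{n}0.png",cv2.resize(f["color"][:,:,::-1],(800,600)))
    np.savez(f"/tmp/{n}0.npz",**f)
    print(n,f["fx"],f["fy"],f["cx"],f["cy"],np.round(f["world_to_cam"],3),[k for k in f])
E
```

```text
pics
{'clock': 0.0, 'joints': array([-1.37409069,  0.47778907,  0.0223543 ,  1.55646014, -0.01147999,
        1.10927015, -0.08310325]), 'qvel': array([-6.63317869e-04,  6.92267069e-04,  9.47261573e-04, -1.44640435e-04,
        5.22382045e-04,  9.59789874e-05, -8.17645920e-04]), 'tau': array([-5.84139307e-04, -5.96439278e+01,  1.60784058e+00, -2.81192780e+01,
        1.24993184e-02,  9.48058383e-03,  3.55157184e-07]), 'tcp_pos': array([0.20242492, 0.64331793, 0.23032972]), 'orientation': array([-1.33932863, -0.98085274,  0.98309522]), 'contact_force': array([-0.75367719,  0.52745152,  0.3102923 ]), 'moment': array([-0.02083813, -0.01463295, -0.08344831]), 'grip_width': 0.08543464808848003}
scene 419.32437494682716 419.32437494682716 257.1431397166573 200.61586262639196 [[-0.809  0.588 -0.019  0.457]
 [-0.379 -0.497  0.781  0.139]
 [ 0.45   0.639  0.625 -1.318]
 [ 0.     0.     0.     1.   ]] ['color', 'z_map', 'fx', 'fy', 'cx', 'cy', 'world_to_cam']
top 407.9690173508611 407.9690173508611 255.71932469407201 187.28204090210815 [[ 0.01  -1.    -0.006 -0.009]
 [ 0.983  0.009  0.184 -0.569]
 [-0.184 -0.008  0.983 -0.957]
 [ 0.     0.     0.     1.   ]] ['color', 'z_map', 'fx', 'fy', 'cx', 'cy', 'world_to_cam']
```

View pics/scene0.png

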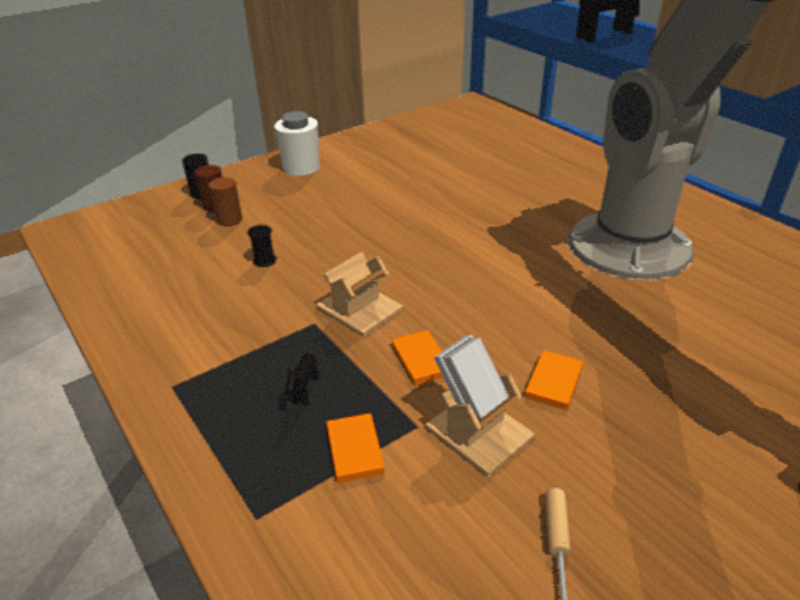

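View pics/top0.png

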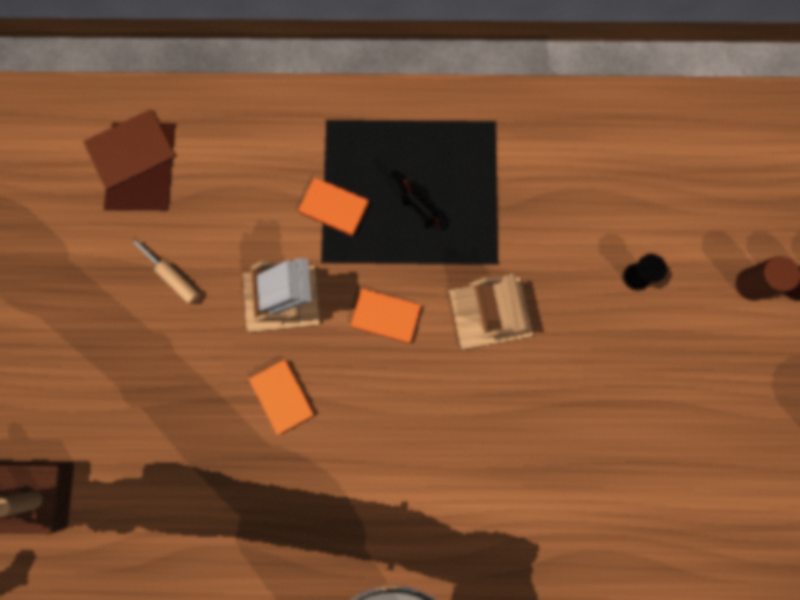

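```bash
cat > h.py <<'E'
import numpy as np,cv2
def load(n): return dict(np.load(n,allow_pickle=True))
def cloud(f):
    Z=f["z_map"].astype(float);h,w=Z.shape;u,v=np.meshgrid(np.arange(w),np.arange(h))
    c=np.stack([(u-f["cx"])/f["fx"]*Z,-(v-f["cy"])/f["fy"]*Z,-Z],-1)
    M=f["world_to_cam"];P=(c-M[:3,3])@M[:3,:3]
    P[Z==0]=np.nan
    return P
E
python3 - <<'E'
from h import *
for n in("top","scene"):
    f=load(f"/tmp/{n}0.npz");P=cloud(f)
    print(n,"bench z",np.nanmedian(P[...,2]))
    hsv=cv2.cvtColor(f["color"],cv2.COLOR_RGB2HSV)
    out=[]
    for nm,(x0,x1,y0,y1) in dict(frm=(.35,.65,.05,.35),to=(.35,.65,-.3,-.03)).items():
        x,y,z=P[...,0],P[...,1],P[...,2]
        m=(x>x0)&(x<x1)&(y>y0)&(y<y1)&(z>.006)
        # base plate points
        b=m&(z>.008)&(z<.016)&(hsv[...,1]<150)
        nl,lab,st,ce=cv2.connectedComponentsWithStats(m.astype(np.uint8))
        for i in range(1,nl):
            if st[i,4]>60:
                mm=lab==i;q=P[mm];print(n,nm,st[i],np.round(np.nanmin(q,0),3),np.round(np.nanmax(q,0),3),np.median(hsv[mm],0))
    c=f["color"][:,:,::-1]
    if n=="top": crop=c[150:230,145:350]
    else: crop=c[150:310,190:350]
    s=800//crop.shape[1]; s=min(s,600//crop.shape[0])
    cv2.imwrite(f"pics/crop_{n}.png",cv2.resize(crop,None,fx=s,fy=s,interpolation=cv2.INTER_CUBIC))
E
```

```text
top bench z -6.636491924170502e-05
top frm [ 155  165   50   48 1965] [0.51  0.127 0.006] [0.622 0.259 0.145] [ 12.  76. 149.]
top frm [117 180  11  15  99] [0.556 0.328 0.006] [0.591 0.35  0.03 ] [ 14. 124. 169.]
top frm [224 185  11  27 187] [0.514 0.051 0.009] [0.582 0.076 0.02 ] [ 11. 197. 233.]
top frm [ 160  231   41   46 1055] [0.351 0.133 0.006] [0.463 0.235 0.02 ] [ 12. 193. 233.]
top to [ 287  175   54   49 1888] [ 0.485 -0.219  0.006] [ 0.603 -0.084  0.099] [ 14. 123. 176.]
scene bench z -0.00012794221102961482
scene frm [ 264  214   79   90 3535] [0.512 0.05  0.006] [0.624 0.258 0.144] [ 16. 122. 191.]
scene frm [337 224  36  37 855] [0.351 0.134 0.006] [0.466 0.237 0.019] [ 16. 244. 242.]
scene frm [349 312  13  17 132] [0.557 0.326 0.01 ] [0.595 0.35  0.027] [ 17.  128.  202.5]
scene to [ 203  161   55   53 1635] [ 0.488 -0.207  0.006] [ 0.607 -0.085  0.098] [ 16. 129. 183.]
```

View pics/crop_top.png

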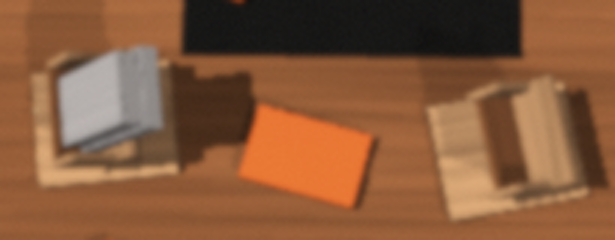

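View pics/crop_scene.png

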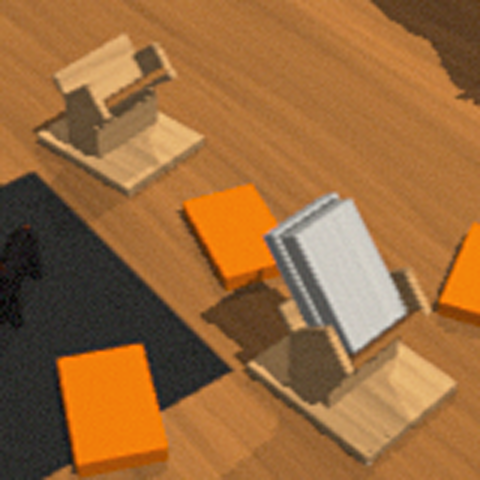

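```bash
python3 - <<'E'
from h import *
F={n:load(f"/tmp/{n}0.npz") for n in("top","scene")}
def normals(P):
    dx=np.roll(P,-1,1)-np.roll(P,1,1);dy=np.roll(P,-1,0)-np.roll(P,1,0)
    N=np.cross(dx,dy);N/=np.linalg.norm(N,axis=-1,keepdims=True)+1e-12
    return N*np.sign(N[...,2:])
for nm,(x0,x1,y0,y1) in dict(frm=(.49,.64,.085,.28),to=(.47,.62,-.23,-.07)).items():
    acc=[];
    for n,f in F.items():
        P=cloud(f);x,y,z=P[...,0],P[...,1],P[...,2]
        hsv=cv2.cvtColor(f["color"],cv2.COLOR_RGB2HSV)
        m=(x>x0)&(x<x1)&(y>y0)&(y<y1)&(hsv[...,1]<170)
        b=m&(z>.0085)&(z<.016)
        nl,lab,st,_=cv2.connectedComponentsWithStats(b.astype(np.uint8),connectivity=8)
        i=1+np.argmax(st[1:,4]);q=P[b]
        q=q[:, :2]
        r_=cv2.minAreaRect((q*1000).astype(np.float32));print(nm,n,"plate z",np.median(P[b][:,2]),r_,st[1:,4])
        acc.append(q)
        N=normals(P)
        # sloping faces
        s=m&(z>.03)
        az=np.degrees(np.arctan2(N[...,1],N[...,0]));
        k=s&(np.abs(N[...,2]-.643)<.08)&(N[...,1]>.5)
        print("  sloped px",k.sum(),np.median(N[k],0),np.median(az[k]))
        q=P[k];
        if len(q)>20:
            for _ in range(5):
                c=q.mean(0);v=np.linalg.svd(q-c,full_matrices=False)[2][2];v*=np.sign(v[2]);d=(q-c)@v
                q=q[np.abs(d)<max(2*d.std(),.001)]
            print("  plane",len(q),c,v,np.degrees(np.arctan2(v[1],v[0])),np.degrees(np.arccos(v[2])),d.std())
    r_=cv2.minAreaRect((np.vstack(acc)*1000).astype(np.float32));print(nm,"both",r_)
E
```

```text
frm top plate z 0.012134057379069536 ((565.8734130859375, 193.80245971679688), (99.79487609863281, 120.48993682861328), 6.788969993591309) [602]
  sloped px 300 [-0.09080816  0.74546421  0.62546578] 96.72991661874747
  plane 241 [0.56713    0.18659562 0.10932058] [-0.0896174   0.76116851  0.64233264] 96.71489751450295 50.03402097516257 0.0006966139811750001
frm scene plate z 0.011878609104077027 ((567.6691284179688, 192.88473510742188), (101.8580093383789, 120.64234924316406), 6.068025588989258) [1114]
  sloped px 200 [-0.1137046   0.70882954  0.65083217] 98.70219500496924
  plane 153 [0.56957751 0.18407744 0.11007103] [-0.08490376  0.76020502  0.64411155] 96.3726893113482 49.90090496335442 0.0009643838987229654
frm both ((567.2518310546875, 193.63156127929688), (102.52999114990234, 122.2157974243164), 6.068025588989258)
to top plate z 0.012131443076119098 ((544.8108520507812, -152.1708984375), (99.91728210449219, 119.74051666259766), 11.089591979980469) [180 625]
  sloped px 111 [-0.00232056  0.72067967  0.63151   ] 90.1769450553382
  plane 95 [ 0.54485505 -0.16961953  0.07449749] [-0.2857999   0.37991299  0.87976391] 126.953311925161 28.38610274049275 0.0064046326262602975
to scene plate z 0.01207373492057998 ((547.25390625, -152.3640594482422), (102.08900451660156, 121.13147735595703), 10.656033515930176) [588]
  sloped px 68 [-0.24947547  0.68268226  0.62806181] 107.75086560164912
  plane 51 [ 0.54788527 -0.17118003  0.07055431] [-0.1869862   0.68365598  0.70544359] 105.29680999579527 45.134607534996796 0.0015367130549868307
to both ((546.7587280273438, -152.50955200195312), (103.17630004882812, 121.6617202758789), 11.411829948425293)
```

```bash
cat >> h.py <<'E'
from scipy.spatial.transform import Rotation as R
def rest(cx,cy,yaw):
    a=np.radians(yaw);Rz=R.from_euler('z',a).as_matrix()
    O=np.array([cx,cy,0]);C=O+[0,0,.05]
    up=Rz@[-.643,0,.766];n=Rz@[.766,0,.643];y=Rz@[0,1.,0]
    return C,up/np.linalg.norm(up),n/np.linalg.norm(n),y
FROM=rest(.5668,.1933,96.5);TO=rest(.546,-.1523,100.9)
E
python3 - <<'E'
from h import *
from bench import r
o=r.get_obs();Rt=R.from_rotvec(o["orientation"]).as_matrix();print("tool axes\n",Rt.round(3))
for n in("top","scene"):
    f=load(f"/tmp/{n}0.npz");P=cloud(f)
    hsv=cv2.cvtColor(f["color"],cv2.COLOR_RGB2HSV)
    for nm,(C,up,nn,y) in dict(frm=FROM,to=TO).items():
        q=P-C;s=q@up*1e3;t=q@y*1e3;d=q@nn*1e3
        if nm=="frm":
            m=(abs(d-33)<3)&(s>-5)&(s<110)&(abs(t)<45)&(hsv[...,1]<70)
            r_=cv2.minAreaRect(np.c_[s[m],t[m]].astype(np.float32))
            print(n,"bottom face: n",np.median(d[m]),"s",np.percentile(s[m],[1,99]),"t",np.percentile(t[m],[1,99]),r_)
            m=(d>-8)&(d<20)&(s>40)&(s<110)&(abs(t)<45)&(hsv[...,1]<70)
            print("  lid s",np.percentile(s[m],[1,99]),"t",np.percentile(t[m],[1,99]),m.sum())
        else:
            m=(abs(d)<3)&(s>0)&(s<55)&(abs(t)<32)
            print(n,"board face n",np.median(d[m]),"s",np.percentile(s[m],[1,99]),m.sum())
            m=(d>5)&(d<37)&(abs(t)<33)&(s<20)&(s>-10)
            print("  ledge s",np.percentile(s[m],[5,25,50,75,95]),m.sum())
            m=(s>27)&(s<33)&(d>4)
            print("  cheek t",np.sort(t[m&(t<0)])[[1,-2]] if (m&(t<0)).sum()>3 else 0,np.sort(t[m&(t>0)])[[1,-2]] if (m&(t>0)).sum()>3 else 0)
E
```

```text
tool axes
 [[ 0.3   -0.    -0.954]
 [ 0.954 -0.002  0.3  ]
 [-0.002 -1.    -0.   ]]
top bottom face: n 32.99801701058811 s [ 0.38650329 95.50020173] t [-26.55377592  28.66698828] ((47.371070861816406, 0.8273391723632812), (98.16326904296875, 56.19890213012695), 0.11815019696950912)
  lid s [ 44.19774234 102.35649617] t [-30.38558379  32.56763825] 287
top board face n 0.16111942331950185 s [ 6.3251668 50.7695248] 398
  ledge s [5.43867722 7.06138485 7.86834704 8.73169728 9.58157024] 242
  cheek t [-41.43726684 -36.72351004] [39.27201008 44.7274696 ]
scene bottom face: n 31.429323417049424 s [ 4.70164354 94.59309863] t [-28.68609881  26.81125227] ((49.54254913330078, -1.2024192810058594), (58.244991302490234, 92.1651382446289), 89.67980194091797)
  lid s [ 41.00096984 101.22765542] t [-33.55315984  29.4036129 ] 296
scene board face n -1.0906088367623887 s [ 9.11723536 50.97877695] 214
  ledge s [-9.05551467  4.5109919   6.87939734  9.09682216  9.49014822] 61
  cheek t [-44.32587121 -40.67929101] [  36.40052289 1469.75125006]
```

```bash
cat >> h.py <<'E'
def grasp_pose(rest,s,n=16.5,t=0,flip=False):
    C,up,nn,y=rest
    x=-nn if flip else nn
    M=np.c_[x,-up,np.cross(x,-up)]
    return C+(s*up+n*nn+t*y)/1e3,M
def now():
    from bench import r
    o=r.get_obs();return o["tcp_pos"],R.from_rotvec(o["orientation"]).as_matrix(),o
def plan(target,N,p=None,M=None,rv=None):
    if p is None:p,M,_=now()
    tp,tM=target
    rv=R.from_matrix(M.T@tM).as_rotvec(degrees=True) if rv is None else np.array(rv)
    st=(tp-p)/N
    for i in range(N):
        print(np.round(rv/N,2),np.round(M.T@st*1e3,1)); M=M@R.from_rotvec(rv/N,degrees=True).as_matrix()
    print("total rot",rv.round(2),"dist",np.linalg.norm(tp-p)*1e3)
def rel(rest,p,M):
    C,up,nn,y=rest;q=(p-C)*1e3
    return "s %.1f n %.1f t %.1f"%(q@up,q@nn,q@y)
def st():
    p,M,o=now();F=o["contact_force"]
    print("t %.2f"%o["clock"],"p",p.round(4),"j",o["joints"].round(2),"w %.4f"%o["grip_width"],"F",F.round(1))
    for nm,q in(("from",FROM),("to",TO)):
        print(nm,rel(q,p,M),"F s,n,t",np.round([F@q[1],F@q[2],F@q[3]],1))
E
python3 - <<'E'
from h import *
plan(grasp_pose(FROM,200),20)
E
```

```text
[ 0.42 -1.15 -1.98] [-21.3   0.9 -26.5]
[ 0.42 -1.15 -1.98] [-21.8  -0.1 -26.1]
[ 0.42 -1.15 -1.98] [-22.3  -1.  -25.6]
[ 0.42 -1.15 -1.98] [-22.8  -2.  -25.1]
[ 0.42 -1.15 -1.98] [-23.2  -3.  -24.7]
[ 0.42 -1.15 -1.98] [-23.6  -3.9 -24.2]
[ 0.42 -1.15 -1.98] [-23.9  -4.9 -23.7]
[ 0.42 -1.15 -1.98] [-24.2  -5.9 -23.1]
[ 0.42 -1.15 -1.98] [-24.4  -6.9 -22.6]
[ 0.42 -1.15 -1.98] [-24.6  -7.9 -22.1]
[ 0.42 -1.15 -1.98] [-24.8  -9.  -21.5]
[ 0.42 -1.15 -1.98] [-24.9 -10.  -20.9]
[ 0.42 -1.15 -1.98] [-24.9 -11.  -20.4]
[ 0.42 -1.15 -1.98] [-24.9 -12.  -19.8]
[ 0.42 -1.15 -1.98] [-24.9 -13.  -19.2]
[ 0.42 -1.15 -1.98] [-24.8 -14.  -18.6]
[ 0.42 -1.15 -1.98] [-24.7 -15.  -18. ]
[ 0.42 -1.15 -1.98] [-24.5 -15.9 -17.4]
[ 0.42 -1.15 -1.98] [-24.3 -16.9 -16.8]
[ 0.42 -1.15 -1.98] [-24.  -17.9 -16.2]
total rot [  8.36 -22.98 -39.51] dist 679.9121524798397
```

```bash
python3 -m jog '0.4 -1.2 -2 -21 -5 -26.5 1; 0.4 -1.2 -2 -22 -5 -26 1; 0.4 -1.2 -2 -22 -5 -25.5 1; 0.4 -1.2 -2 -23 -5 -25 1; 0.4 -1.2 -2 -23 -5 -24.5 1' 20; python3 -c "
from h import *;st();plan(grasp_pose(FROM,200),15)"
```

```text
clock: 0.52
tcp_pos: [0.2973, 0.5006, 0.2468]
orientation: [-1.159, -1.138, 0.938]
contact_force: [1.0, 0.3, -0.6]
grip_width: 0.0853
t 0.52 p [0.2973 0.5006 0.2468] j [-1.11  0.23  0.01  1.89 -0.1   0.86  0.33] w 0.0853 F [ 1.   0.3 -0.6]
from s -65.2 n 383.8 t 232.9 F s,n,t [-0.6 -0.2 -1. ]
to s -291.8 n 653.6 t 120.7 F s,n,t [-0.5 -0.3 -1. ]
[ 0.42 -1.12 -1.96] [-23.9  -2.7 -24. ]
[ 0.42 -1.12 -1.96] [-24.2  -3.7 -23.5]
[ 0.42 -1.12 -1.96] [-24.5  -4.7 -23. ]
[ 0.42 -1.12 -1.96] [-24.8  -5.7 -22.5]
[ 0.42 -1.12 -1.96] [-25.   -6.7 -22. ]
[ 0.42 -1.12 -1.96] [-25.2  -7.7 -21.4]
[ 0.42 -1.12 -1.96] [-25.3  -8.7 -20.9]
[ 0.42 -1.12 -1.96] [-25.4  -9.7 -20.3]
[ 0.42 -1.12 -1.96] [-25.5 -10.8 -19.7]
[ 0.42 -1.12 -1.96] [-25.5 -11.8 -19.1]
[ 0.42 -1.12 -1.96] [-25.4 -12.8 -18.5]
[ 0.42 -1.12 -1.96] [-25.3 -13.8 -18. ]
[ 0.42 -1.12 -1.96] [-25.2 -14.8 -17.4]
[ 0.42 -1.12 -1.96] [-25.  -15.8 -16.7]
[ 0.42 -1.12 -1.96] [-24.8 -16.7 -16.1]
total rot [  6.3  -16.86 -29.37] dist 509.4077936542171
```

```bash
python3 -m jog '0.4 -1.1 -2 -24 -3 -24 1; 0.4 -1.1 -2 -24 -4 -23.5 1; 0.4 -1.1 -2 -24.5 -5 -23 1; 0.4 -1.1 -2 -25 -6 -22.5 1; 0.4 -1.1 -2 -25 -7 -22 1' ; python3 -m jog '0.4 -1.1 -2 -25 -8 -21.5 1; 0.4 -1.1 -2 -25 -9 -21 1; 0.4 -1.1 -2 -25.5 -10 -20 1; 0.4 -1.1 -2 -25.5 -11 -20 1; 0.4 -1.1 -2 -25.5 -12 -19 1'; python3 -c "
from h import *;st();plan(grasp_pose(FROM,200),5)"
```

```text
clock: 0.93
tcp_pos: [0.3911, 0.3591, 0.2374]
orientation: [-0.978, -1.274, 0.882]
contact_force: [0.4, 0.8, -0.1]
grip_width: 0.0855
clock: 1.35
tcp_pos: [0.4848, 0.2177, 0.2275]
orientation: [-0.792, -1.398, 0.82]
contact_force: [0.2, 1.0, -0.3]
grip_width: 0.0854
t 1.35 p [0.4848 0.2177 0.2275] j [-0.36  0.24  0.15  2.04 -0.74  0.92  1.83] w 0.0854 F [ 0.2  1.  -0.3]
from s 114.4 n 139.8 t 78.7 F s,n,t [-0.9  0.5 -0.3]
to s -105.1 n 401.3 t -9.9 F s,n,t [-0.9  0.5 -0.4]
[ 0.49 -1.16 -1.87] [-25.3 -12.3 -18.9]
[ 0.49 -1.16 -1.87] [-25.3 -13.3 -18.3]
[ 0.49 -1.16 -1.87] [-25.2 -14.3 -17.7]
[ 0.49 -1.16 -1.87] [-25.1 -15.2 -17. ]
[ 0.49 -1.16 -1.87] [-24.9 -16.2 -16.4]
total rot [ 2.45 -5.78 -9.34] dist 169.51662961768048
```

```bash
python3 -m jog '0.5 -1.2 -1.9 -25 -12.5 -19 1; 0.5 -1.2 -1.9 -25 -13.5 -18.5 1; 0.5 -1.2 -1.9 -25 -14.5 -17.5 1; 0.5 -1.1 -1.9 -25 -15.5 -17 1; 0.5 -1.1 -1.8 -25 -16 -16.5 1'; python3 -m jog '0 0 0 0 0 0 1; 0 0 0 0 0 0 1; 0 0 0 0 0 0 1; 0 0 0 0 0 0 1; 0 0 0 0 0 0 1';  python3 - <<'E'
from h import *
st();plan(grasp_pose(FROM,115),5)
from bench import imaging
for n in("scene","top"):
    f=imaging.grab_frame(n);cv2.imwrite(f"pics/{n}1.png",cv2.resize(f["color"][:,:,::-1],(800,600)))
E
```

```text
clock: 1.77
tcp_pos: [0.5802, 0.0782, 0.2144]
orientation: [-0.6, -1.507, 0.769]
contact_force: [0.9, 0.0, -0.1]
grip_width: 0.0857
clock: 2.18
tcp_pos: [0.579, 0.0817, 0.2153]
orientation: [-0.6, -1.508, 0.771]
contact_force: [0.2, -0.2, -0.2]
grip_width: 0.0853
t 2.18 p [0.579  0.0817 0.2153] j [-0.05  0.49  0.21  1.79 -0.82  1.23  2.26] w 0.0853 F [ 0.2 -0.2 -0.2]
from s 198.8 n 20.3 t 0.6 F s,n,t [ 0.  -0.3 -0.2]
to s -17.1 n 277.5 t -76.6 F s,n,t [ 0.  -0.3 -0.2]
[-0.03  0.01 -0.01] [-0.7 16.8 -0.2]
[-0.03  0.01 -0.01] [-0.7 16.8 -0.2]
[-0.03  0.01 -0.01] [-0.7 16.8 -0.1]
[-0.03  0.01 -0.01] [-0.7 16.8 -0.1]
[-0.03  0.01 -0.01] [-0.8 16.8 -0.1]
total rot [-0.17  0.05 -0.03] dist 83.88355439002258
```

View pics/scene1.png

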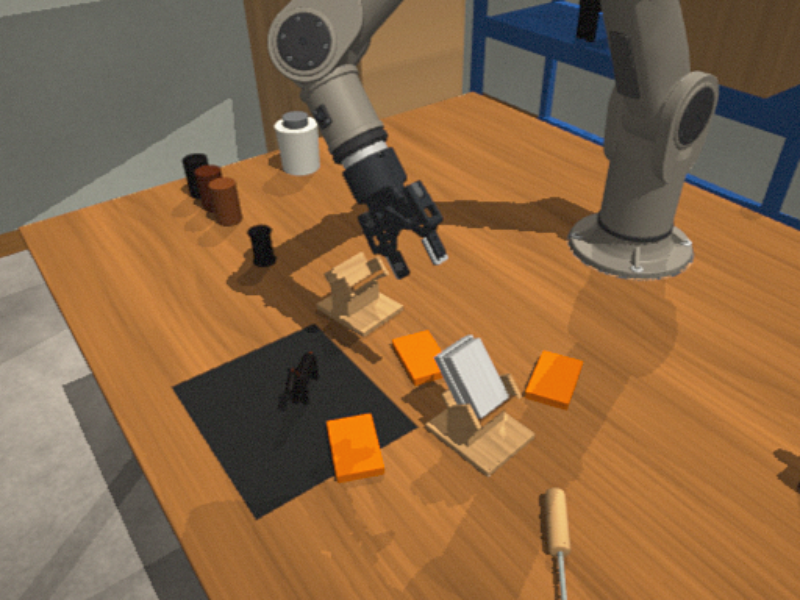

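Gripper (around 405,240) is lined up with the tin (470,378); the jaws straddle its thickness. Approaching along the slope.

```bash
python3 -m jog '0 0 0 -1 21 0 1; 0 0 0 -1 21 0 1; 0 0 0 -1 21 0 1; 0 0 0 -0.5 21 0 1; 0 0 0 0 0 0 1'; python3 -m jog '0 0 0 0 0 0 1; 0 0 0 0 0 0 1; 0 0 0 0 0 0 1; 0 0 0 0 0 0 1; 0 0 0 0 0 0 1';  python3 - <<'E'
from h import *
st();plan(grasp_pose(FROM,57),5)
from bench import imaging
for n in("scene","top"):
    f=imaging.grab_frame(n);cv2.imwrite(f"pics/{n}2.png",cv2.resize(f["color"][130:330,130:397][:,:,::-1],(800,600),interpolation=cv2.INTER_CUBIC))
E
```

```text
clock: 2.7
tcp_pos: [0.5708, 0.1348, 0.146]
orientation: [-0.594, -1.505, 0.774]
contact_force: [-0.5, 1.4, -0.2]
grip_width: 0.0854
clock: 3.12
tcp_pos: [0.5744, 0.13, 0.1489]
orientation: [-0.604, -1.507, 0.769]
contact_force: [-0.3, 0.4, 0.4]
grip_width: 0.0854
t 3.12 p [0.5744 0.13   0.1489] j [-0.09  0.55  0.16  1.86 -0.9   1.09  2.32] w 0.0854 F [-0.3  0.4  0.4]
from s 116.8 n 14.7 t -0.4 F s,n,t [0.  0.6 0.3]
to s -99.0 n 271.8 t -81.3 F s,n,t [0.  0.6 0.2]
[ 0.   -0.01 -0.02] [ 0.4 12.   0.1]
[ 0.   -0.01 -0.02] [ 0.4 12.   0.1]
[ 0.   -0.01 -0.02] [ 0.4 12.   0.1]
[ 0.   -0.01 -0.02] [ 0.4 12.   0.1]
[ 0.   -0.01 -0.02] [ 0.4 12.   0.1]
total rot [ 0.02 -0.06 -0.1 ] dist 59.79738021625451
```

View pics/scene2.png

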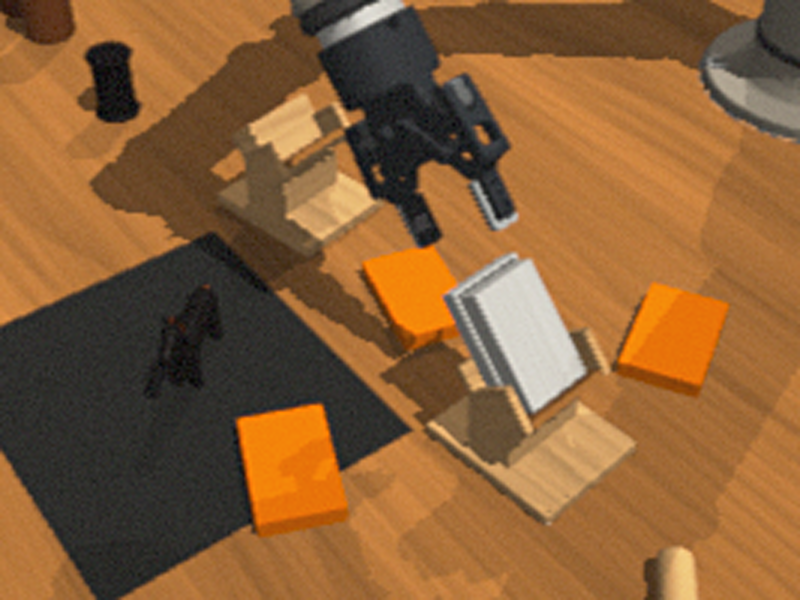

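View pics/top2.png

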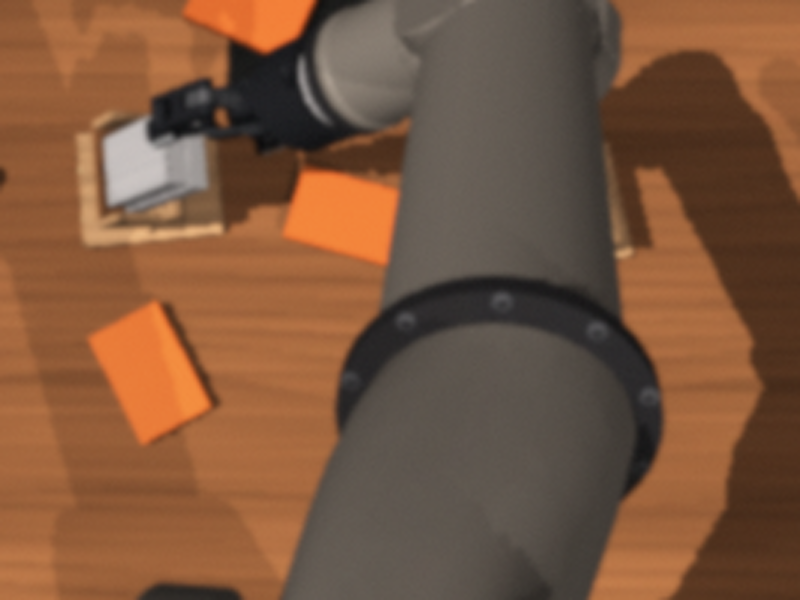

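```bash
python3 - <<'E'
from h import *
from bench import imaging
for n in("scene","top"):
    f=imaging.grab_frame(n);P=cloud(f);C,up,nn,y=FROM
    q=P-C;s=q@up*1e3;t=q@y*1e3;d=q@nn*1e3
    for a,b in((20,90),(-60,12)):
        m=(s>108)&(s<160)&(abs(t)<60)&(d>a)&(d<b)
        if m.sum()>5: print(n,m.sum(),"s",np.percentile(s[m],[2,98]),"t",np.percentile(t[m],[2,50,98]),"n",np.percentile(d[m],[2,98]))
E
```

```text
scene 162 s [130.5918054  159.42210158] t [-11.52488787  -5.61167912   7.5574361 ] n [57.80541983 72.31719299]
scene 134 s [130.65007062 159.06380434] t [-11.68526618  -2.04042412  10.25045066] n [-35.39520145 -25.67005529]
top 49 s [132.13853499 159.31614937] t [-3.7862658   8.21076323 11.92984445] n [60.09960346 74.12799758]
top 43 s [129.09798008 158.41593528] t [-0.15109448  7.7904451  12.6901439 ] n [-32.28826782 -25.59939883]
```

```bash
python3 -m jog '0 0 0 0.5 15 0 1; 0 0 0 0.5 15 0 1; 0 0 0 0.5 15 0 1; 0 0 0 0.5 13 0 1; 0 0 0 0 0 0 1'; python3 -m jog '0 0 0 0 0 0 1; 0 0 0 0 0 0 1; 0 0 0 0 0 0 1; 0 0 0 0 0 0 1; 0 0 0 0 0 0 1';  python3 - <<'E'
from h import *
st();plan(grasp_pose(FROM,57),1)
E
```

```text
clock: 3.73
tcp_pos: [0.5673, 0.1719, 0.1031]
orientation: [-0.597, -1.505, 0.772]
contact_force: [-0.3, 0.3, 0.1]
grip_width: 0.0853
clock: 4.15
tcp_pos: [0.5698, 0.1688, 0.1054]
orientation: [-0.603, -1.507, 0.77]
contact_force: [-0.0, -0.4, 0.1]
grip_width: 0.0856
t 4.15 p [0.5698 0.1688 0.1054] j [-0.12  0.61  0.12  1.9  -0.97  0.99  2.36] w 0.0856 F [-0.  -0.4  0.1]
from s 58.3 n 16.7 t -0.2 F s,n,t [ 0.4 -0.2  0.1]
to s -157.4 n 273.7 t -84.1 F s,n,t [ 0.3 -0.2  0.1]
[-0.02 -0.07 -0.09] [-0.2  1.3  0.2]
total rot [-0.02 -0.07 -0.09] dist 1.3186335251971595
```

```bash
python3 -m jog '0 0 0 0 0 0 0.5; 0 0 0 0 0 0 0.45; 0 0 0 0 0 0 0.42; 0 0 0 0 0 0 0.4; 0 0 0 0 0 0 0.38' 20; python3 -c "
from h import *;st()"; python3 -m jog '0 0 0 0 0 0 0.35; 0 0 0 0 0 0 0.3; 0 0 0 0 0 0 0.2; 0 0 0 0 0 0 0; 0 0 0 0 0 0 0' 20;  python3 - <<'E'
from h import *
st()
E
```

```text
clock: 4.57
tcp_pos: [0.5694, 0.169, 0.1048]
orientation: [-0.602, -1.506, 0.77]
contact_force: [0.1, -0.9, -1.5]
grip_width: 0.0327
t 4.57 p [0.5694 0.169  0.1048] j [-0.13  0.61  0.11  1.9  -0.97  0.99  2.36] w 0.0327 F [ 0.1 -0.9 -1.5]
from s 57.7 n 16.6 t 0.2 F s,n,t [-0.6 -1.6 -0. ]
to s -158.0 n 273.5 t -83.7 F s,n,t [-0.6 -1.6  0.1]
clock: 4.98
tcp_pos: [0.5694, 0.1689, 0.1048]
orientation: [-0.603, -1.506, 0.77]
contact_force: [0.4, -2.7, 0.1]
grip_width: 0.0323
t 4.98 p [0.5694 0.1689 0.1048] j [-0.12  0.61  0.11  1.9  -0.97  0.99  2.36] w 0.0323 F [ 0.4 -2.7  0.1]
from s 57.8 n 16.4 t 0.2 F s,n,t [ 1.8 -2.1 -0.1]
to s -157.9 n 273.4 t -83.7 F s,n,t [ 1.8 -2.1  0.1]
```

```bash
python3 -m jog '0 0 0 0 0 0 0; 0 0 0 0 0 0 0; 0 0 0 0 0 0 0; 0 0 0 0 0 0 0; 0 0 0 0 0 0 0' 70; python3 -c "
from h import *;st()"; python3 -m jog '0 0 0 0.3 -3 0 0; 0 0 0 0.3 -4 0 0; 0 0 0 0.3 -5 0 0; 0 0 0 0 -6 0 0; 0 0 0 0 -6 0 0';  python3 - <<'E'
from h import *
st()
E
```

```text
clock: 5.4
tcp_pos: [0.5695, 0.1689, 0.1049]
orientation: [-0.603, -1.506, 0.77]
contact_force: [0.5, -5.0, 0.4]
grip_width: 0.0315
t 5.40 p [0.5695 0.1689 0.1049] j [-0.12  0.61  0.12  1.9  -0.97  0.99  2.36] w 0.0315 F [ 0.5 -5.   0.4]
from s 57.9 n 16.5 t 0.1 F s,n,t [ 3.5 -3.5  0. ]
to s -157.8 n 273.4 t -83.8 F s,n,t [ 3.5 -3.5  0.4]
clock: 5.82
tcp_pos: [0.571, 0.1547, 0.1245]
orientation: [-0.601, -1.507, 0.77]
contact_force: [-0.1, -1.0, -1.4]
grip_width: 0.0319
t 5.82 p [0.571  0.1547 0.1245] j [-0.11  0.58  0.13  1.89 -0.94  1.03  2.34] w 0.0319 F [-0.1 -1.  -1.4]
from s 82.0 n 18.1 t 0.2 F s,n,t [-0.5 -1.7  0.3]
to s -133.7 n 275.1 t -82.6 F s,n,t [-0.5 -1.7  0.3]
```

```bash
python3 -m jog '0 0 0 0.5 -12 0 0; 0 0 0 0.5 -15 0 0; 0 0 0 0.5 -18 0 0; 0 0 0 0.5 -18 0 0; 0 0 0 0.5 -18 0 0'; python3 -m jog '0 0 0 5 -12 0 0; 0 0 0 5 -12 0 0; 0 0 0 5 -12 0 0; 0 0 0 0 0 0 0; 0 0 0 0 0 0 0'; python3 - <<'E'
from h import *
st()
from bench import imaging
for n in("scene","top"):
    f=imaging.grab_frame(n);cv2.imwrite(f"pics/{n}3.png",cv2.resize(f["color"][:,:,::-1],(800,600),interpolation=cv2.INTER_CUBIC))
E
```

```text
clock: 6.23
tcp_pos: [0.5769, 0.1037, 0.189]
orientation: [-0.602, -1.506, 0.77]
contact_force: [0.4, 0.6, -2.0]
grip_width: 0.0319
clock: 6.65
tcp_pos: [0.5784, 0.0937, 0.2256]
orientation: [-0.602, -1.508, 0.77]
contact_force: [-1.1, 0.0, -1.8]
grip_width: 0.0315
t 6.65 p [0.5784 0.0937 0.2256] j [-0.07  0.47  0.2   1.8  -0.82  1.23  2.24] w 0.0315 F [-1.1  0.  -1.8]
from s 198.9 n 36.1 t -0.3 F s,n,t [-1.5 -1.1  1.1]
to s -16.9 n 293.2 t -78.4 F s,n,t [-1.6 -1.   1.1]
```

View pics/scene3.png

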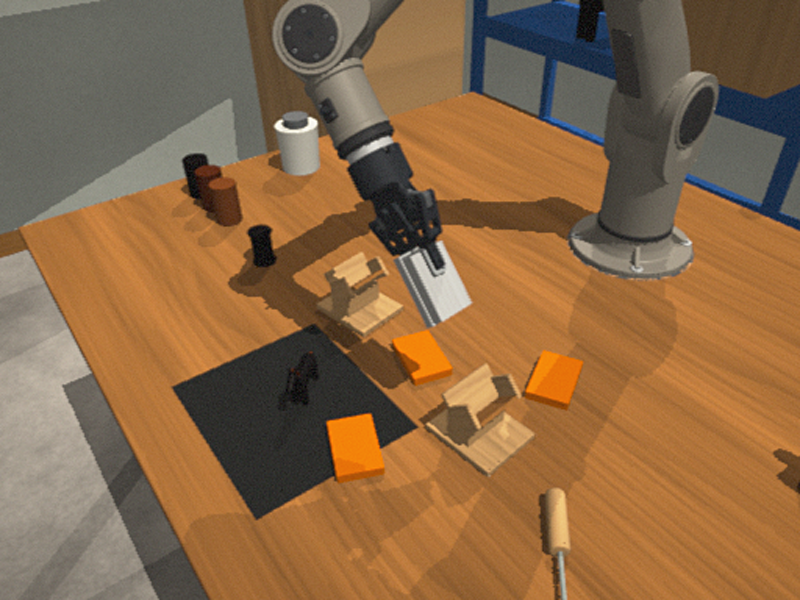

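```bash
python3 - <<'E'
from h import *
p,M,_=now()
T=grasp_pose(TO,160,22,flip=True);print(T[0])
rv=R.from_matrix(M.T@T[1]).as_rotvec(degrees=True);print(rv)
if rv[1]<0: a=np.linalg.norm(rv); rv=-rv/a*(360-a)
plan(T,30,rv=rv)
E
```

```text
[ 0.56226584 -0.23676729  0.18669199]
[6.08908730e-02 1.76519748e+02 4.08273937e+00]
[0.   5.88 0.14] [-9.2 -6.   1.8]
[0.   5.88 0.14] [-9.3 -6.   0.8]
[0.   5.88 0.14] [-9.4 -6.  -0.1]
[0.   5.88 0.14] [-9.3 -6.  -1.1]
[0.   5.88 0.14] [-9.2 -5.9 -2. ]
[0.   5.88 0.14] [-8.9 -5.9 -3. ]
[0.   5.88 0.14] [-8.6 -5.9 -3.9]
[0.   5.88 0.14] [-8.1 -5.9 -4.7]
[0.   5.88 0.14] [-7.6 -5.9 -5.5]
[0.   5.88 0.14] [-7.  -5.9 -6.3]
[0.   5.88 0.14] [-6.4 -5.8 -7. ]
[0.   5.88 0.14] [-5.6 -5.8 -7.6]
[0.   5.88 0.14] [-4.8 -5.8 -8.1]
[0.   5.88 0.14] [-4.  -5.8 -8.6]
[0.   5.88 0.14] [-3.1 -5.8 -9. ]
[0.   5.88 0.14] [-2.2 -5.8 -9.2]
[0.   5.88 0.14] [-1.2 -5.8 -9.4]
[0.   5.88 0.14] [-0.3 -5.8 -9.5]
[0.   5.88 0.14] [ 0.7 -5.8 -9.5]
[0.   5.88 0.14] [ 1.6 -5.8 -9.3]
[0.   5.88 0.14] [ 2.6 -5.8 -9.1]
[0.   5.88 0.14] [ 3.5 -5.8 -8.8]
[0.   5.88 0.14] [ 4.4 -5.8 -8.4]
[0.   5.88 0.14] [ 5.2 -5.8 -7.9]
[0.   5.88 0.14] [ 5.9 -5.8 -7.4]
[0.   5.88 0.14] [ 6.7 -5.8 -6.7]
[0.   5.88 0.14] [ 7.3 -5.9 -6. ]
[0.   5.88 0.14] [ 7.9 -5.9 -5.2]
[0.   5.88 0.14] [ 8.3 -5.9 -4.4]
[0.   5.88 0.14] [ 8.7 -5.9 -3.5]
total rot [6.0000e-02 1.7652e+02 4.0800e+00] dist 333.36594509411225
```

```bash
python3 -m jog '0 5.9 0.1 -9 -6 2 0; 0 5.9 0.1 -9 -6 1 0; 0 5.9 0.1 -9.5 -6 0 0; 0 5.9 0.1 -9.5 -6 -1 0; 0 5.9 0.2 -9 -6 -2 0'; python3 -m jog '0 5.9 0.1 -9 -6 -3 0; 0 5.9 0.1 -8.5 -6 -4 0; 0 5.9 0.1 -8 -6 -5 0; 0 5.9 0.1 -7.5 -6 -5.5 0; 0 5.9 0.2 -7 -6 -6 0'; python3 - <<'E'
from h import *
st()
p,M,_=now()
T=grasp_pose(TO,160,22,flip=True)
plan(T,20)
E
```

```text
clock: 7.17
tcp_pos: [0.5741, 0.0386, 0.2177]
orientation: [-0.742, -1.023, 0.565]
contact_force: [-0.9, -0.1, -2.2]
grip_width: 0.0319
clock: 7.58
tcp_pos: [0.5719, -0.0165, 0.2119]
orientation: [-0.838, -0.542, 0.354]
contact_force: [-1.1, 0.2, -2.1]
grip_width: 0.0316
t 7.58 p [ 0.5719 -0.0165  0.2119] j [-0.06  0.55  0.44  1.75 -0.83  1.39  1.39] w 0.0316 F [-1.1  0.2 -2.1]
from s 258.4 n -56.0 t 18.7 F s,n,t [-1.8 -1.1  1.1]
to s 41.4 n 202.5 t -51.1 F s,n,t [-1.9 -1.   1.1]
[-0.01  5.86  0.13] [-6.3 -5.8 -7. ]
[-0.01  5.86  0.13] [-5.5 -5.8 -7.6]
[-0.01  5.86  0.13] [-4.7 -5.8 -8.2]
[-0.01  5.86  0.13] [-3.9 -5.8 -8.6]
[-0.01  5.86  0.13] [-3.  -5.8 -9. ]
[-0.01  5.86  0.13] [-2.1 -5.8 -9.2]
[-0.01  5.86  0.13] [-1.1 -5.8 -9.4]
[-0.01  5.86  0.13] [-0.2 -5.8 -9.5]
[-0.01  5.86  0.13] [ 0.8 -5.8 -9.4]
[-0.01  5.86  0.13] [ 1.7 -5.8 -9.3]
[-0.01  5.86  0.13] [ 2.6 -5.8 -9.1]
[-0.01  5.86  0.13] [ 3.5 -5.8 -8.8]
[-0.01  5.86  0.13] [ 4.4 -5.8 -8.4]
[-0.01  5.86  0.13] [ 5.2 -5.8 -7.9]
[-0.01  5.86  0.13] [ 6.  -5.8 -7.3]
[-0.01  5.86  0.13] [ 6.7 -5.8 -6.7]
[-0.01  5.86  0.13] [ 7.3 -5.9 -5.9]
[-0.01  5.86  0.13] [ 7.9 -5.9 -5.2]
[-0.01  5.86  0.13] [ 8.3 -5.9 -4.3]
[-0.01  5.86  0.13] [ 8.7 -5.9 -3.5]
total rot [ -0.16 117.2    2.66] dist 221.8998731626958
```

```bash
python3 -m jog '0 5.9 0.1 -6.3 -6 -7 0; 0 5.9 0.1 -5.5 -6 -7.6 0; 0 5.9 0.1 -4.7 -6 -8.2 0; 0 5.9 0.1 -4 -6 -8.6 0; 0 5.9 0.2 -3 -6 -9 0'; python3 -m jog '0 5.9 0.1 -2 -6 -9.2 0; 0 5.9 0.1 -1 -6 -9.4 0; 0 5.9 0.1 0 -6 -9.5 0; 0 5.9 0.1 1 -6 -9.4 0; 0 5.9 0.2 1.7 -6 -9.3 0'; python3 - <<'E'
from h import *
st()
p,M,_=now()
T=grasp_pose(TO,160,22,flip=True)
plan(T,10)
E
```

```text
clock: 8.0
tcp_pos: [0.5697, -0.072, 0.2063]
orientation: [-0.891, -0.058, 0.137]
contact_force: [0.3, 0.4, -2.1]
grip_width: 0.032
clock: 8.42
tcp_pos: [0.5682, -0.1276, 0.2007]
orientation: [-0.903, 0.425, -0.085]
contact_force: [0.7, 1.1, -2.1]
grip_width: 0.0319
t 8.42 p [ 0.5682 -0.1276  0.2007] j [-0.03  0.69  0.67  1.64 -0.86  1.58  0.55] w 0.0319 F [ 0.7  1.1 -2.1]
from s 320.5 n -147.4 t 35.0 F s,n,t [-2.3 -0.6 -0.8]
to s 102.5 n 112.3 t -26.4 F s,n,t [-2.2 -0.7 -0.9]
[-0.03  5.82  0.13] [ 2.6 -5.6 -9.1]
[-0.03  5.82  0.13] [ 3.5 -5.6 -8.8]
[-0.03  5.82  0.13] [ 4.4 -5.6 -8.4]
[-0.03  5.82  0.13] [ 5.2 -5.7 -7.9]
[-0.03  5.82  0.13] [ 6.  -5.7 -7.3]
[-0.03  5.82  0.13] [ 6.7 -5.7 -6.7]
[-0.03  5.82  0.13] [ 7.3 -5.7 -6. ]
[-0.03  5.82  0.13] [ 7.9 -5.7 -5.2]
[-0.03  5.82  0.13] [ 8.3 -5.7 -4.4]
[-0.03  5.82  0.13] [ 8.7 -5.7 -3.5]
total rot [-0.29 58.23  1.28] dist 110.2279801967006
```

```bash
python3 -m jog '0 5.8 0.1 2.6 -6 -9 0; 0 5.8 0.1 3.5 -6 -8.8 0; 0 5.8 0.1 4.4 -6 -8.4 0; 0 5.8 0.1 5.2 -6 -8 0; 0 5.8 0.1 6 -6 -7.3 0'; python3 -m jog '0 5.8 0.1 6.7 -6 -6.7 0; 0 5.8 0.1 7.3 -6 -6 0; 0 5.8 0.1 8 -6 -5.2 0; 0 5.8 0.1 8.3 -6 -4.4 0; 0 5.8 0.2 8.7 -6 -3.5 0';  python3 -m jog '0 0 0 0 0 0 0; 0 0 0 0 0 0 0; 0 0 0 0 0 0 0; 0 0 0 0 0 0 0; 0 0 0 0 0 0 0'; python3 - <<'E'
from h import *
st()
p,M,_=now()
T=grasp_pose(TO,130,20,flip=True)
plan(T,1)
from bench import imaging
for n in("scene","top"):
    f=imaging.grab_frame(n);np.savez(f"/tmp/{n}4.npz",**f)
    cv2.imwrite(f"pics/{n}4.png",cv2.resize(f["color"][90:290,130:397][:,:,::-1],(800,600),interpolation=cv2.INTER_CUBIC))
E
```

```text
clock: 8.83
tcp_pos: [0.5657, -0.1833, 0.1949]
orientation: [-0.876, 0.899, -0.31]
contact_force: [-0.4, -0.1, -0.7]
grip_width: 0.0317
clock: 9.25
tcp_pos: [0.5635, -0.2388, 0.1889]
orientation: [-0.804, 1.37, -0.536]
contact_force: [0.6, 0.2, -1.6]
grip_width: 0.0314
clock: 9.67
tcp_pos: [0.5636, -0.2384, 0.1904]
orientation: [-0.805, 1.362, -0.534]
contact_force: [-1.1, 0.5, -1.2]
grip_width: 0.0321
t 9.67 p [ 0.5636 -0.2384  0.1904] j [ 0.05  0.89  0.88  1.49 -0.93  1.78 -0.27] w 0.0321 F [-1.1  0.5 -1.2]
from s 383.1 n -238.0 t 52.0 F s,n,t [-1.3 -0.3  1.1]
to s 164.0 n 22.9 t -1.0 F s,n,t [-1.4 -0.2  1. ]
[-0.44  0.66  0.04] [ 2.9 34.  -1.3]
total rot [-0.44  0.66  0.04] dist 34.17312358848499
```

View pics/scene4.png

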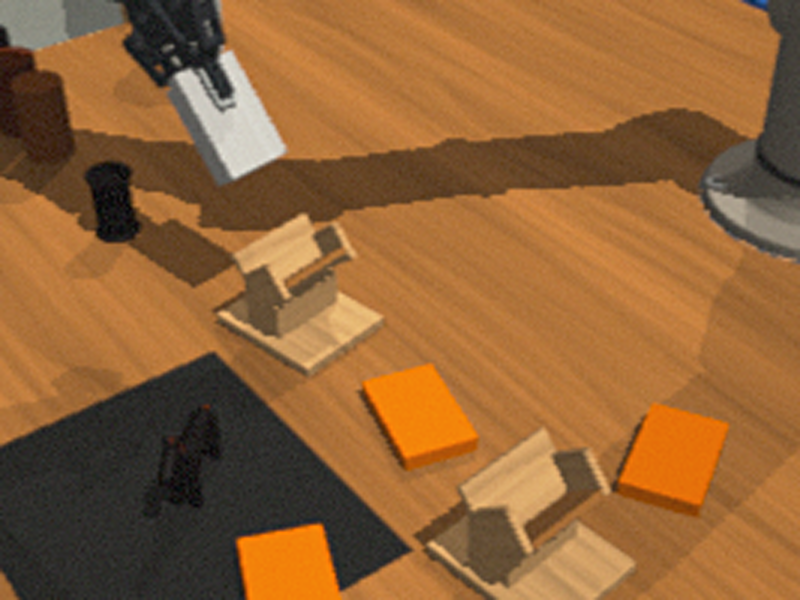

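View pics/top4.png

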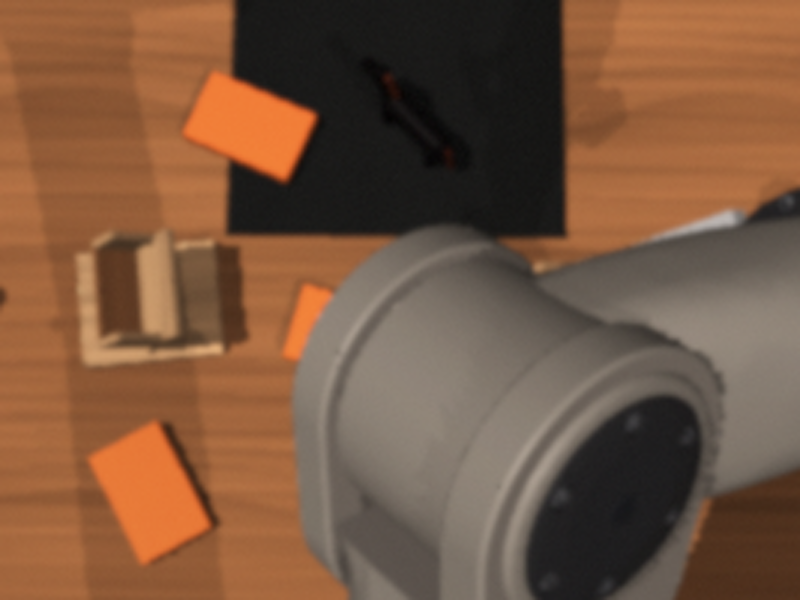

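```bash
python3 - <<'E'
from h import *
f=load("/tmp/scene4.npz");P=cloud(f);hsv=cv2.cvtColor(f["color"],cv2.COLOR_RGB2HSV)
C,up,nn,y=TO
q=P-C;s=q@up*1e3;t=q@y*1e3;d=q@nn*1e3
m=(abs(d-38.3)<5)&(s>90)&(s<215)&(abs(t)<45)&(hsv[...,1]<70)&(hsv[...,2]>90)
print(m.sum(),np.median(d[m]),np.percentile(s[m],[1,99]),np.percentile(t[m],[1,99]))
print(cv2.minAreaRect(np.c_[s[m],t[m]].astype(np.float32)))
A=np.c_[s[m],t[m],np.ones(m.sum())];c=np.linalg.lstsq(A,d[m],rcond=None)[0];print("slopes deg",np.degrees(c[:2]),c[2])
m=(hsv[...,1]<70)&(hsv[...,2]>60)&(s>90)&(s<215)&(abs(t)<45)&(d<60)&(d>-5)
print("all tin s",np.percentile(s[m],[1,99]),"t",np.percentile(t[m],[1,99]),"n",np.percentile(d[m],[1,99]))
E
```

```text
702 38.983440258278144 [107.54384181 205.34336934] [-32.44767481  31.28311967]
((156.91981506347656, -0.054401397705078125), (99.76371765136719, 68.0997085571289), 0.7511342167854309)
slopes deg [-0.26326615 -0.25931129] 39.68939990605852
all tin s [107.94952106 207.2715084 ] t [-32.51228216  31.04431038] n [ 7.46325742 52.14149697]
```

```bash
python3 -m jog '0 0.6 0 0.7 10 0 0; -0.4 0 0 0.7 12 0 0; 0 0 0 0.7 12 0 0; 0 0 0 0 12 0 0; 0 0 0 0 10 0 0';  python3 -m jog '0 0 0 0 10 0 0; 0 0 0 0 0 0 0; 0 0 0 0 0 0 0; 0 0 0 0 0 0 0; 0 0 0 0 0 0 0'; python3 - <<'E'
from h import *
st()
plan(grasp_pose(TO,80,18,flip=True),1)
from bench import imaging
n="scene";f=imaging.grab_frame(n);np.savez(f"/tmp/{n}5.npz",**f)
cv2.imwrite(f"pics/{n}5.png",cv2.resize(f["color"][120:240,150:310][:,:,::-1],(800,600),interpolation=cv2.INTER_CUBIC))
E
```

```text
clock: 10.18
tcp_pos: [0.5567, -0.2038, 0.1443]
orientation: [-0.809, 1.377, -0.534]
contact_force: [-1.1, -0.1, -1.2]
grip_width: 0.0313
clock: 10.6
tcp_pos: [0.556, -0.2001, 0.1388]
orientation: [-0.809, 1.376, -0.538]
contact_force: [0.4, -0.1, -1.3]
grip_width: 0.0316
t 10.60 p [ 0.556  -0.2001  0.1388] j [-0.01  0.91  0.86  1.59 -0.96  1.69 -0.24] w 0.0316 F [ 0.4 -0.1 -1.3]
from s 318.5 n -241.3 t 55.2 F s,n,t [-0.8 -0.9 -0.4]
to s 99.4 n 19.7 t -0.8 F s,n,t [-0.8 -1.  -0.4]
[-0.1  -0.07  0.14] [ 1.7 19.4 -0.8]
total rot [-0.1  -0.07  0.14] dist 19.462947229447458
```

View pics/scene5.png

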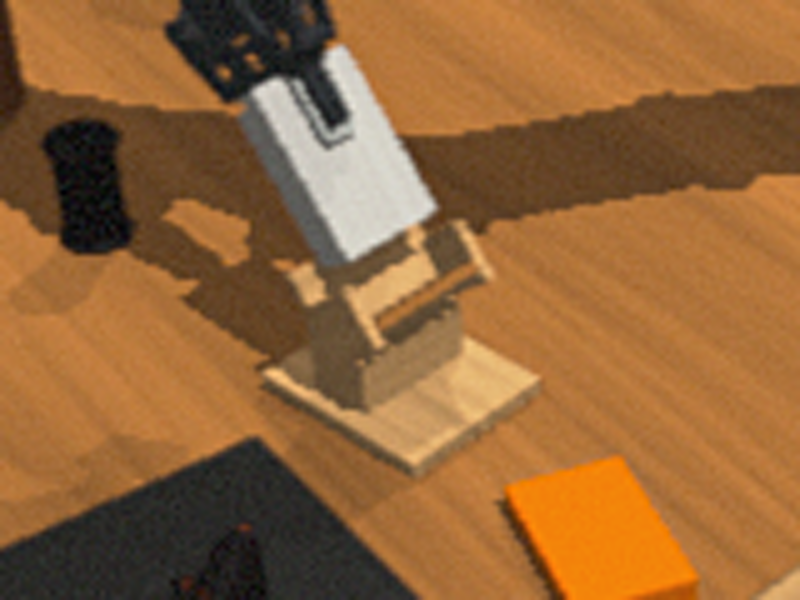

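Tin (340,160) heads for the gap between the cheeks (360,330 and 460,250), lid facing up. I'll lower it in stages.

```bash
python3 -m jog '0 0 0 0.5 5 0.5 0; 0 0 0 0.5 5 0 0; 0 0 0 0.5 4 0 0; 0 0 0 0 4 0 0; 0 0 0 0 0 0 0'; python3 -c "
from h import *;st()"; python3 -m jog '0 0 0 0 1.5 0 0; 0 0 0 0 1.5 0 0; 0 0 0 0 1.5 0 0; 0 0 0 0 0 0 0; 0 0 0 0 0 0 0'; python3 -c "
from h import *;st();plan(grasp_pose(TO,68,17,flip=True),1)"
```

```text
clock: 11.07
tcp_pos: [0.5541, -0.1879, 0.1227]
orientation: [-0.809, 1.377, -0.534]
contact_force: [0.4, 0.3, -2.8]
grip_width: 0.0317
t 11.07 p [ 0.5541 -0.1879  0.1227] j [-0.02  0.92  0.85  1.62 -0.98  1.66 -0.23] w 0.0317 F [ 0.4  0.3 -2.8]
from s 298.3 n -242.3 t 55.8 F s,n,t [-2.3 -1.6 -0.4]
to s 79.1 n 18.8 t -1.2 F s,n,t [-2.3 -1.6 -0.5]
clock: 11.48
tcp_pos: [0.5539, -0.1861, 0.1201]
orientation: [-0.809, 1.376, -0.536]
contact_force: [-0.6, 0.3, -1.1]
grip_width: 0.0317
t 11.48 p [ 0.5539 -0.1861  0.1201] j [-0.02  0.92  0.85  1.63 -0.98  1.66 -0.23] w 0.0317 F [-0.6  0.3 -1.1]
from s 295.1 n -242.6 t 55.8 F s,n,t [-1.1 -0.5  0.5]
to s 76.0 n 18.5 t -1.3 F s,n,t [-1.1 -0.4  0.5]
[-0.05 -0.07  0.08] [ 1.5  8.  -1.3]
total rot [-0.05 -0.07  0.08] dist 8.233515278870536
```

```bash
python3 -m jog '0 0 0 0.5 1.5 0 0; 0 0 0 0.5 1.5 0 0; 0 0 0 0 1.5 0 0; 0 0 0 0 0 0 0; 0 0 0 0 0 0 0'; python3 -c "
from h import *;st()"; python3 -m jog '0 0 0 0 0.7 0 0; 0 0 0 0 0.7 0 0; 0 0 0 0 0.6 0 0; 0 0 0 0 0 0 0; 0 0 0 0 0 0 0'; python3 -c "
from h import *;st()"
```

```text
clock: 11.9
tcp_pos: [0.5534, -0.1839, 0.1159]
orientation: [-0.809, 1.376, -0.536]
contact_force: [0.3, -0.3, -0.7]
grip_width: 0.0316
t 11.90 p [ 0.5534 -0.1839  0.1159] j [-0.03  0.92  0.85  1.63 -0.98  1.65 -0.23] w 0.0316 F [ 0.3 -0.3 -0.7]
from s 290.4 n -243.5 t 56.0 F s,n,t [-0.4 -0.7 -0.3]
to s 71.3 n 17.5 t -1.3 F s,n,t [-0.4 -0.7 -0.2]
clock: 12.32
tcp_pos: [0.5532, -0.1828, 0.1144]
orientation: [-0.809, 1.376, -0.536]
contact_force: [-0.0, 0.6, -0.9]
grip_width: 0.0317
t 12.32 p [ 0.5532 -0.1828  0.1144] j [-0.03  0.92  0.85  1.63 -0.99  1.65 -0.22] w 0.0317 F [-0.   0.6 -0.9]
from s 288.6 n -243.6 t 56.1 F s,n,t [-1.1 -0.1 -0.1]
to s 69.4 n 17.4 t -1.3 F s,n,t [-1.1 -0.1 -0.1]
```

```bash
python3 -m jog '0 0 0 0 0.7 0 0; 0 0 0 0 0.7 0 0; 0 0 0 0 0.6 0 0; 0 0 0 0 0 0 0; 0 0 0 0 0 0 0'; python3 -c "
from h import *;st()"; python3 -m jog '0 0 0 0 0.5 0 0; 0 0 0 0 0.5 0 0; 0 0 0 0 0 0 0; 0 0 0 0 0 0 0; 0 0 0 0 0 0 0'; python3 -c "
from h import *;st()"
```

```text
clock: 12.73
tcp_pos: [0.553, -0.1815, 0.1129]
orientation: [-0.809, 1.376, -0.536]
contact_force: [0.0, -0.6, -1.8]
grip_width: 0.0316
t 12.73 p [ 0.553  -0.1815  0.1129] j [-0.03  0.92  0.85  1.64 -0.99  1.64 -0.22] w 0.0316 F [ 0.  -0.6 -1.8]
from s 286.6 n -243.6 t 56.1 F s,n,t [-1.  -1.6  0. ]
to s 67.4 n 17.5 t -1.3 F s,n,t [-1.  -1.6  0.1]
clock: 13.15
tcp_pos: [0.5529, -0.1809, 0.1122]
orientation: [-0.809, 1.376, -0.536]
contact_force: [0.6, 0.6, -2.4]
grip_width: 0.0316
t 13.15 p [ 0.5529 -0.1809  0.1122] j [-0.03  0.93  0.85  1.64 -0.99  1.64 -0.22] w 0.0316 F [ 0.6  0.6 -2.4]
from s 285.6 n -243.6 t 56.2 F s,n,t [-2.1 -1.1 -0.7]
to s 66.5 n 17.5 t -1.3 F s,n,t [-2.1 -1.2 -0.7]
```

```bash
python3 -m jog '0 0 0 0 0.5 0 0; 0 0 0 0 0.5 0 0; 0 0 0 0 0 0 0; 0 0 0 0 0 0 0; 0 0 0 0 0 0 0'; python3 -c "
from h import *;st()"; python3 -m jog '0 0 0 0 0.5 0 0; 0 0 0 0 0.5 0 0; 0 0 0 0 0 0 0; 0 0 0 0 0 0 0; 0 0 0 0 0 0 0'; python3 -c "
from h import *;st()"
```

```text
clock: 13.57
tcp_pos: [0.5529, -0.1807, 0.112]
orientation: [-0.809, 1.376, -0.537]
contact_force: [1.2, -4.1, 5.7]
grip_width: 0.0317
t 13.57 p [ 0.5529 -0.1807  0.112 ] j [-0.03  0.93  0.85  1.64 -0.99  1.64 -0.22] w 0.0317 F [ 1.2 -4.1  5.7]
from s 285.4 n -243.6 t 56.1 F s,n,t [ 7.1  0.4 -0.8]
to s 66.3 n 17.4 t -1.4 F s,n,t [ 7.1  0.4 -0.4]
clock: 13.98
tcp_pos: [0.553, -0.1807, 0.112]
orientation: [-0.808, 1.375, -0.538]
contact_force: [1.1, -5.3, 9.2]
grip_width: 0.0316
t 13.98 p [ 0.553  -0.1807  0.112 ] j [-0.03  0.92  0.85  1.64 -0.99  1.64 -0.22] w 0.0316 F [ 1.1 -5.3  9.2]
from s 285.3 n -243.6 t 56.1 F s,n,t [10.5  1.8 -0.5]
to s 66.2 n 17.5 t -1.5 F s,n,t [10.5  1.8 -0.1]
```

```bash
python3 -m jog '0 0 0 0.3 -0.5 0 0; 0 0 0 0.4 0 0 0; 0 0 0 0.3 0 0 0; 0 0 0 0 0 0 0; 0 0 0 0 0 0 0'; python3 -c "
from h import *;st()"; python3 -m jog '0 0 0 0.5 0 0 0; 0 0 0 0.2 0 0 0; 0 0 0 0 0 0 0; 0 0 0 0 0 0 0; 0 0 0 0 0 0 0'; python3 - <<'E'
from h import *
st()
from bench import imaging
n="scene";f=imaging.grab_frame(n);np.savez(f"/tmp/{n}6.npz",**f)
cv2.imwrite(f"pics/{n}6.png",cv2.resize(f["color"][120:240,150:310][:,:,::-1],(800,600),interpolation=cv2.INTER_CUBIC))
P=cloud(f);hsv=cv2.cvtColor(f["color"],cv2.COLOR_RGB2HSV)
C,up,nn,y=TO
q=P-C;s=q@up*1e3;t=q@y*1e3;d=q@nn*1e3
m=(abs(d-33)<4)&(s>-5)&(s<125)&(abs(t)<45)&(hsv[...,1]<70)&(hsv[...,2]>90)
print(m.sum(),np.median(d[m]),np.percentile(s[m],[1,99]),np.percentile(t[m],[1,99]))
A=np.c_[s[m],t[m],np.ones(m.sum())];c=np.linalg.lstsq(A,d[m],rcond=None)[0];print("slopes deg",np.degrees(c[:2]),c[2])
E
```

```text
clock: 14.4
tcp_pos: [0.553, -0.1809, 0.1118]
orientation: [-0.807, 1.376, -0.536]
contact_force: [0.1, -3.3, 10.4]
grip_width: 0.0315
t 14.40 p [ 0.553  -0.1809  0.1118] j [-0.03  0.93  0.85  1.64 -0.99  1.64 -0.22] w 0.0315 F [ 0.1 -3.3 10.4]
from s 285.4 n -243.8 t 56.1 F s,n,t [10.1  4.1  0.3]
to s 66.2 n 17.2 t -1.5 F s,n,t [10.1  4.1  0.6]
clock: 14.82
tcp_pos: [0.5532, -0.1817, 0.1111]
orientation: [-0.808, 1.375, -0.537]
contact_force: [0.4, -4.3, 8.2]
grip_width: 0.0316
t 14.82 p [ 0.5532 -0.1817  0.1111] j [-0.03  0.93  0.85  1.64 -0.99  1.64 -0.22] w 0.0316 F [ 0.4 -4.3  8.2]
from s 285.4 n -244.9 t 56.0 F s,n,t [9.1 2.  0.1]
to s 66.2 n 16.2 t -1.5 F s,n,t [9.  2.  0.5]
659 32.73295534941038 [ 10.54249732 107.9978708 ] [-33.00611088  31.57913073]
slopes deg [-0.16516312 -0.08895915] 32.859793955930776
```

View pics/scene6.png

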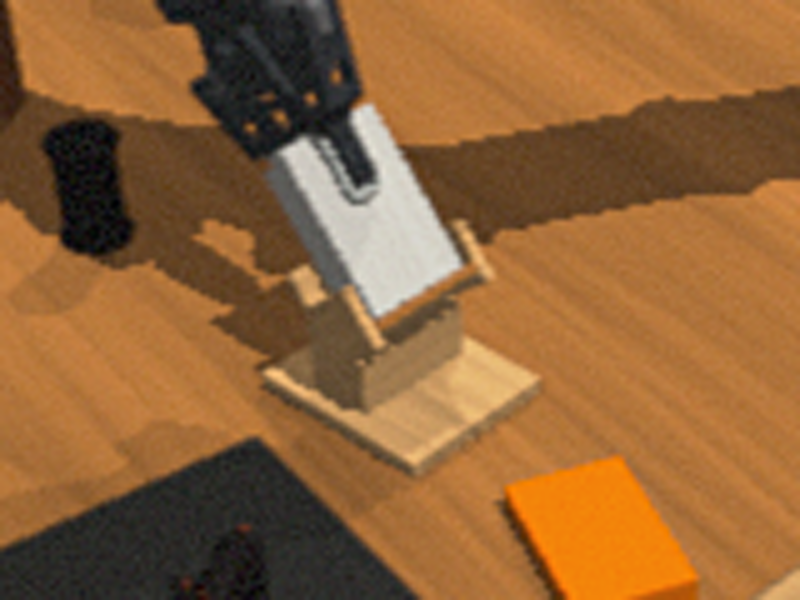

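```bash
python3 -m jog '0 0 0 0.3 0 0 0; 0 0 0 0.3 0 0 0; 0 0 0 0 0 0 0; 0 0 0 0 0 0 0; 0 0 0 0 0 0 0'; python3 -c "
from h import *;st()"; python3 -m jog '0 0 0 0.3 0 0 0; 0 0 0 0.3 0 0 0; 0 0 0 0 0 0 0; 0 0 0 0 0 0 0; 0 0 0 0 0 0 0'; python3 -c "
from h import *;st()"
```

```text
clock: 15.28
tcp_pos: [0.5533, -0.1821, 0.1108]
orientation: [-0.808, 1.375, -0.536]
contact_force: [0.5, -4.8, 9.4]
grip_width: 0.0318
t 15.28 p [ 0.5533 -0.1821  0.1108] j [-0.03  0.93  0.85  1.64 -0.99  1.64 -0.22] w 0.0318 F [ 0.5 -4.8  9.4]
from s 285.4 n -245.4 t 55.9 F s,n,t [10.3  2.3  0. ]
to s 66.3 n 15.7 t -1.6 F s,n,t [10.3  2.4  0.4]
clock: 15.7
tcp_pos: [0.5534, -0.1825, 0.1104]
orientation: [-0.808, 1.375, -0.536]
contact_force: [1.7, -3.5, 9.4]
grip_width: 0.0319
t 15.70 p [ 0.5534 -0.1825  0.1104] j [-0.03  0.93  0.85  1.64 -0.99  1.64 -0.22] w 0.0319 F [ 1.7 -3.5  9.4]
from s 285.4 n -246.0 t 55.9 F s,n,t [ 9.5  3.2 -1.3]
to s 66.2 n 15.0 t -1.6 F s,n,t [ 9.6  3.1 -1. ]
```

```bash
python3 -m jog '0 0 0 0.3 0 0 0; 0 0 0 0.3 0 0 0; 0 0 0 0 0 0 0; 0 0 0 0 0 0 0; 0 0 0 0 0 0 0'; python3 -c "
from h import *;st()"; python3 -m jog '0 0 0 0.3 0 0 0; 0 0 0 0.3 0 0 0; 0 0 0 0 0 0 0; 0 0 0 0 0 0 0; 0 0 0 0 0 0 0'; python3 - <<'E'
from h import *
st()
from bench import imaging
n="scene";f=imaging.grab_frame(n)
P=cloud(f);hsv=cv2.cvtColor(f["color"],cv2.COLOR_RGB2HSV)
C,up,nn,y=TO
q=P-C;s=q@up*1e3;t=q@y*1e3;d=q@nn*1e3
m=(abs(d-33)<4)&(s>-5)&(s<125)&(abs(t)<45)&(hsv[...,1]<70)&(hsv[...,2]>90)
print(m.sum(),np.median(d[m]),np.percentile(s[m],[1,99]),np.percentile(t[m],[1,99]))
A=np.c_[s[m],t[m],np.ones(m.sum())];c=np.linalg.lstsq(A,d[m],rcond=None)[0];print("slopes deg",np.degrees(c[:2]),c[2])
E
```

```text
clock: 16.12
tcp_pos: [0.5535, -0.1828, 0.1102]
orientation: [-0.807, 1.375, -0.536]
contact_force: [0.6, -3.1, 10.3]
grip_width: 0.0314
t 16.12 p [ 0.5535 -0.1828  0.1102] j [-0.03  0.93  0.85  1.64 -0.99  1.64 -0.22] w 0.0314 F [ 0.6 -3.1 10.3]
from s 285.4 n -246.3 t 55.8 F s,n,t [ 9.9  4.2 -0.2]
to s 66.3 n 14.7 t -1.6 F s,n,t [9.9 4.2 0. ]
clock: 16.53
tcp_pos: [0.5535, -0.1828, 0.1102]
orientation: [-0.807, 1.376, -0.535]
contact_force: [0.0, -2.1, 11.2]
grip_width: 0.0313
t 16.53 p [ 0.5535 -0.1828  0.1102] j [-0.02  0.93  0.84  1.63 -0.99  1.64 -0.22] w 0.0313 F [ 0.  -2.1 11.2]
from s 285.4 n -246.4 t 55.8 F s,n,t [9.9 5.6 0.2]
to s 66.3 n 14.6 t -1.6 F s,n,t [9.9 5.6 0.4]
603 31.51822299233111 [ 10.6157413  107.78875046] [-33.40207937  31.03770519]
slopes deg [-0.15709947  0.03846731] 31.794225291097582
```

On the board (n stopped moving, force rising) and on the ledge at h ≈ 9 mm. Releasing.

```bash
python3 -m jog '0 0 0 0 -0.4 0 0; 0 0 0 0 0 0 0; 0 0 0 0 0 0 0; 0 0 0 0 0 0 0; 0 0 0 0 0 0 0' 20; python3 -c "
from h import *;st()"; python3 -m jog '0 0 0 0 0 0 0.42; 0 0 0 0 0 0 0.45; 0 0 0 0 0 0 0.5; 0 0 0 0 0 0 0.55; 0 0 0 0 0 0 0.6'; python3 -m jog '0 0 0 0 0 0 0.7; 0 0 0 0 0 0 0.8; 0 0 0 0 0 0 0.9; 0 0 0 0 0 0 1; 0 0 0 0 0 0 1'; python3 - <<'E'
from h import *
st()
from bench import imaging
n="scene";f=imaging.grab_frame(n)
cv2.imwrite(f"pics/{n}7.png",cv2.resize(f["color"][120:240,150:310][:,:,::-1],(800,600),interpolation=cv2.INTER_CUBIC))
E
```

```text
clock: 17.0
tcp_pos: [0.5535, -0.1828, 0.1102]
orientation: [-0.807, 1.376, -0.534]
contact_force: [-0.4, -1.8, 10.2]
grip_width: 0.0314
t 17.00 p [ 0.5535 -0.1828  0.1102] j [-0.02  0.93  0.84  1.63 -0.99  1.64 -0.22] w 0.0314 F [-0.4 -1.8 10.2]
from s 285.4 n -246.4 t 55.8 F s,n,t [8.9 5.2 0.6]
to s 66.3 n 14.6 t -1.6 F s,n,t [8.9 5.3 0.8]
clock: 17.42
tcp_pos: [0.5532, -0.1831, 0.1084]
orientation: [-0.809, 1.377, -0.536]
contact_force: [-0.1, 0.0, -0.5]
grip_width: 0.051
clock: 17.83
tcp_pos: [0.5533, -0.1833, 0.1087]
orientation: [-0.809, 1.376, -0.536]
contact_force: [0.8, -0.7, 0.0]
grip_width: 0.0857
t 17.83 p [ 0.5533 -0.1833  0.1087] j [-0.02  0.93  0.84  1.64 -0.99  1.64 -0.22] w 0.0857 F [ 0.8 -0.7  0. ]
from s 284.5 n -247.7 t 56.0 F s,n,t [ 0.5 -0.6 -0.7]
to s 65.4 n 13.3 t -1.3 F s,n,t [ 0.6 -0.6 -0.6]
```

View pics/scene7.png

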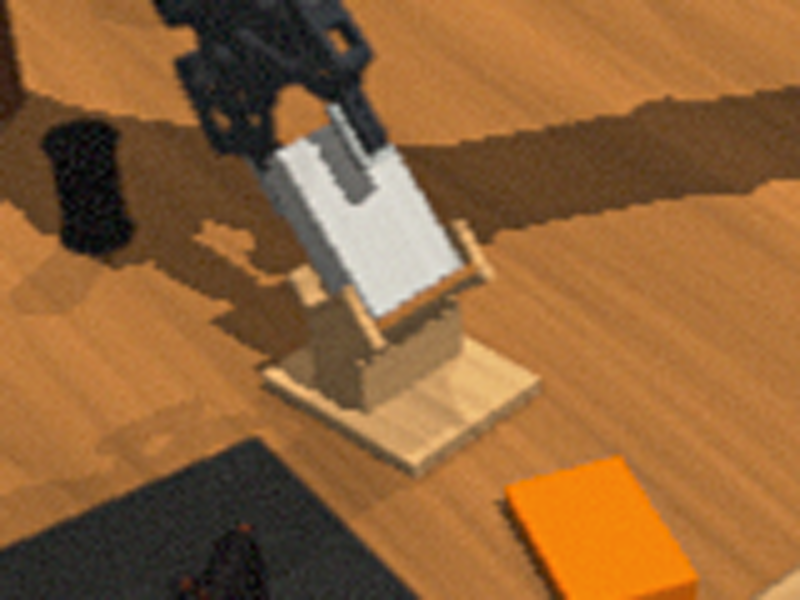

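The fingers are open and the tin (360,220) lies in the rest with its lid up. I'll back out up-slope, with the tool's −x to centre the jaws.

```bash
python3 -m jog '0 0 0 -1 -6 0 1; 0 0 0 -1 -10 0 1; 0 0 0 -1 -15 0 1; 0 0 0 0 -20 0 1; 0 0 0 0 -25 0 1'; python3 -m jog '0 0 0 0 -25 0 1; 0 0 0 0 -25 0 1; 0 0 0 0 -20 0 1; 0 0 0 0 0 0 1; 0 0 0 0 0 0 1'; python3 - <<'E'
from h import *
st()
from bench import imaging
C,up,nn,y=TO
for n in("scene","top"):
    f=imaging.grab_frame(n)
    P=cloud(f);hsv=cv2.cvtColor(f["color"],cv2.COLOR_RGB2HSV)
    q=P-C;s=q@up*1e3;t=q@y*1e3;d=q@nn*1e3
    m=(abs(d-33)<4)&(s>-5)&(s<125)&(abs(t)<45)&(hsv[...,1]<70)&(hsv[...,2]>90)
    if m.sum()>30:
        print(n,m.sum(),np.median(d[m]),np.percentile(s[m],[1,99]),np.percentile(t[m],[1,99]))
        A=np.c_[s[m],t[m],np.ones(m.sum())];c=np.linalg.lstsq(A,d[m],rcond=None)[0];print("slopes deg",np.degrees(c[:2]),c[2])
    cv2.imwrite(f"pics/{n}8.png",cv2.resize(f["color"][:,:,::-1],(800,600),interpolation=cv2.INTER_CUBIC))
E
```

```text
clock: 18.3
tcp_pos: [0.5621, -0.2294, 0.1701]
orientation: [-0.809, 1.377, -0.535]
contact_force: [0.6, -0.6, -0.0]
grip_width: 0.0854
clock: 18.72
tcp_pos: [0.5703, -0.275, 0.224]
orientation: [-0.809, 1.375, -0.54]
contact_force: [-0.3, 0.9, -0.0]
grip_width: 0.0853
t 18.72 p [ 0.5703 -0.275   0.224 ] j [ 0.12  0.88  0.88  1.38 -0.91  1.86 -0.31] w 0.0853 F [-0.3  0.9 -0. ]
from s 432.7 n -244.8 t 49.5 F s,n,t [-0.6  0.7  0.2]
to s 213.7 n 16.1 t -0.7 F s,n,t [-0.6  0.7  0.1]
scene 668 31.10920829544658 [ 10.52631858 108.53853011] [-32.79328207  30.95722047]
slopes deg [-0.8873264  -0.52023547] 32.18582137857398
top 90 31.986083409480326 [ 81.1504144  109.85217936] [-31.14310204  -7.52815734]
slopes deg [-0.39309281 -0.46763806] 32.35779904089982
```

View pics/scene8.png

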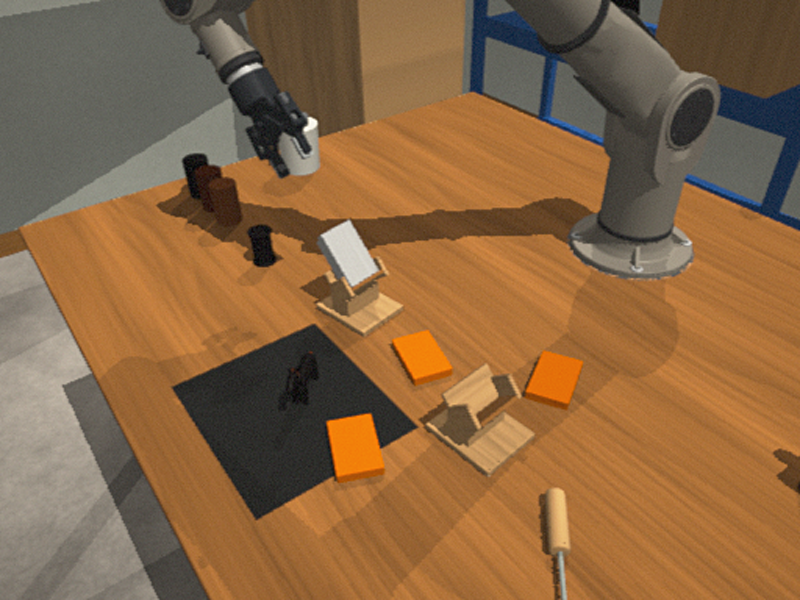

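```bash
python3 -m jog '0 0 0 0 0 0 1; 0 0 0 0 0 0 1; 0 0 0 0 0 0 1; 0 0 0 0 0 0 1; 0 0 0 0 0 0 1'; python3 -m jog '0 0 0 0 0 0 1; 0 0 0 0 0 0 1; 0 0 0 0 0 0 1; 0 0 0 0 0 0 1; 0 0 0 0 0 0 1'; python3 - <<'E'
from h import *
st()
from bench import imaging
C,up,nn,y=TO
for n in("scene","top"):
    f=imaging.grab_frame(n)
    P=cloud(f);hsv=cv2.cvtColor(f["color"],cv2.COLOR_RGB2HSV)
    q=P-C;s=q@up*1e3;t=q@y*1e3;d=q@nn*1e3
    m=(abs(d-33)<4)&(s>-5)&(s<125)&(abs(t)<45)&(hsv[...,1]<70)&(hsv[...,2]>90)
    if m.sum()>30:
        print(n,m.sum(),np.median(d[m]),np.percentile(s[m],[1,99]),np.percentile(t[m],[1,99]))
        A=np.c_[s[m],t[m],np.ones(m.sum())];c=np.linalg.lstsq(A,d[m],rcond=None)[0];print("slopes deg",np.degrees(c[:2]),c[2])
    if n=="scene":cv2.imwrite(f"pics/{n}9.png",cv2.resize(f["color"][130:220,190:310][:,:,::-1],(800,600),interpolation=cv2.INTER_CUBIC))
E
```

```text
clock: 19.23
tcp_pos: [0.5705, -0.2727, 0.2223]
orientation: [-0.809, 1.377, -0.536]
contact_force: [0.5, 0.0, 0.5]
grip_width: 0.0854
clock: 19.65
tcp_pos: [0.5705, -0.2731, 0.2226]
orientation: [-0.809, 1.376, -0.536]
contact_force: [0.2, -0.2, -0.4]
grip_width: 0.0853
t 19.65 p [ 0.5705 -0.2731  0.2226] j [ 0.11  0.89  0.87  1.38 -0.91  1.86 -0.31] w 0.0853 F [ 0.2 -0.2 -0.4]
from s 430.4 n -244.3 t 49.2 F s,n,t [-0.1 -0.4 -0.2]
to s 211.4 n 16.5 t -1.2 F s,n,t [-0.1 -0.4 -0.2]
scene 653 31.147283799862798 [ 10.59915811 107.88406579] [-32.96078518  31.36278604]
slopes deg [-1.03057481  0.00215936] 32.38832783862262
top 95 31.530207887643233 [ 80.97221783 109.38077277] [-30.95335395  -8.31801268]
slopes deg [-2.49820927 -0.89393742] 35.542956997716836
```

View pics/scene9.png

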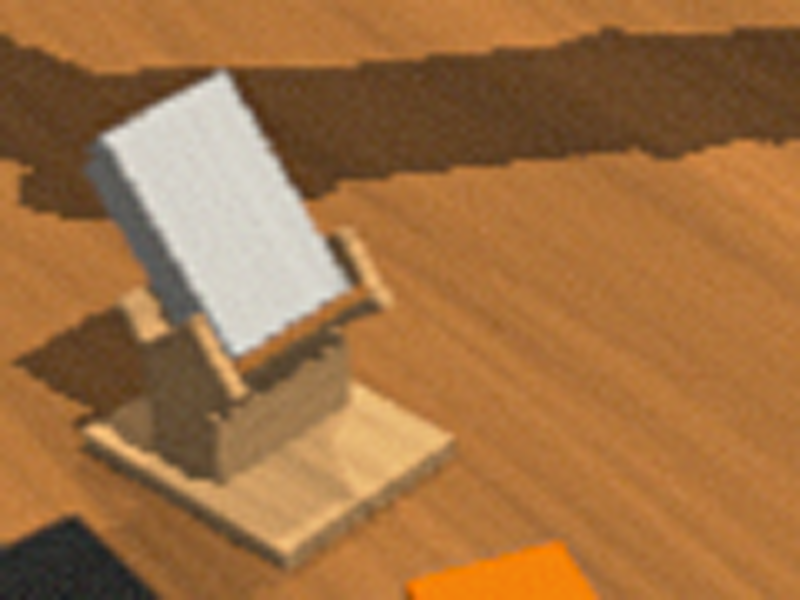

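```bash
python3 - <<'E'
from h import *
for n in("scene","top"):
  f=load(f"/tmp/{n}0.npz")
  P=cloud(f);hsv=cv2.cvtColor(f["color"],cv2.COLOR_RGB2HSV)
  for nm,Q,d0,s0,s1,tm in(("from tin",FROM,33,8,90,24),("to board",TO,0,16,48,30)):
    C,up,nn,y=Q
    q=P-C;s=q@up*1e3;t=q@y*1e3;d=q@nn*1e3
    m=(abs(d-d0)<4)&(s>s0)&(s<s1)&(abs(t)<tm)
    if d0: m&=hsv[...,1]<70
    for _ in range(4):
        A=np.c_[s[m],t[m],np.ones(m.sum())];c=np.linalg.lstsq(A,d[m],rcond=None)[0]
        e=d-(c[0]*s+c[1]*t+c[2]); m&=abs(e)<2.5
    print(n,nm,m.sum(),"slopes",np.degrees(c[:2]),"n at mid",c[0]*(s0+s1)/2+c[2],"rms",e[m].std())
E
```

```text
scene from tin 678 slopes [-0.09551483 -0.35872351] n at mid 31.329396691836 rms 1.051910328190048
scene to board 169 slopes [-1.75614182 -0.96874846] n at mid -1.3532732700987167 rms 1.2706428469665578
top from tin 350 slopes [-0.10947623 -0.08057895] n at mid 33.07526372632595 rms 0.7798990718725735
top to board 239 slopes [-0.02462879 -0.22357467] n at mid 0.26653219480617174 rms 1.1223456941008387
```

```bash
python3 - <<'E'
from h import *
from bench import imaging,r
C,up,nn,y=TO
for i in range(6):
    f=imaging.grab_frame("scene")
    P=cloud(f);hsv=cv2.cvtColor(f["color"],cv2.COLOR_RGB2HSV)
    q=P-C;s=q@up*1e3;t=q@y*1e3;d=q@nn*1e3
    m=(abs(d-32)<5)&(s>12)&(s<106)&(abs(t)<30)&(hsv[...,1]<70)&(hsv[...,2]>90)
    for _ in range(3):
        A=np.c_[s[m],t[m],np.ones(m.sum())];c=np.linalg.lstsq(A,d[m],rcond=None)[0]
        e=d-(c[0]*s+c[1]*t+c[2]); m&=abs(e)<3
    print(m.sum(),np.degrees(c[:2]).round(2),(c[2]+c[0]*np.array([10,50,109])).round(2))
for k in("/tmp/scene6.npz","/tmp/scene4.npz"):
    f=load(k);P=cloud(f);hsv=cv2.cvtColor(f["color"],cv2.COLOR_RGB2HSV)
    q=P-C;s=q@up*1e3;t=q@y*1e3;d=q@nn*1e3
    m=(abs(d-36)<6)&(s>12)&(s<206)&(abs(t)<30)&(hsv[...,1]<70)&(hsv[...,2]>90)
    for _ in range(5):
        A=np.c_[s[m],t[m],np.ones(m.sum())];c=np.linalg.lstsq(A,d[m],rcond=None)[0]
        e=d-(c[0]*s+c[1]*t+c[2]); m&=abs(e)<3
    print(k,m.sum(),np.degrees(c[:2]).round(2))
print(r.get_obs()["clock"])
E
```

```text
621 [-1.38  0.13] [31.94 30.98 29.55]
606 [-1.31 -0.06] [32.   31.09 29.74]
617 [-1.26  0.08] [31.93 31.05 29.75]
620 [-1.09 -0.13] [31.72 30.96 29.83]
621 [-1.33 -0.38] [31.96 31.03 29.67]
615 [-1.2  -0.64] [31.96 31.12 29.89]
/tmp/scene6.npz 503 [-0.15  0.06]
/tmp/scene4.npz 550 [-0.37 -0.61]
20.05
```

```bash
python3 -c "
from bench import r
print(r.get_obs()['clock'],r.hand_in())"
```

```text
the job is handed in; nothing more can be done
20.05 None
```

The tin is out of the first rest, turned over and seated in the other rest, lid up. I handed the job in at 20.05 s of the 42 s allowed.

**What I did:** I pinched lid and base together through the thickness (20 N, then 70 N) and lifted the tin out up-slope. I turned it 180° about its length on the way across. I then lowered it between the cheeks until the ledge bore with about 10 N, at about 9 mm above its lowest setting. I pressed it lightly onto the board, let go and backed out.

**Last checks:**
- **Tin:** it stayed closed in every picture and did not move over the roughly 2 s after release. It sits roughly centred between the cheeks. Its lid face is about 33 mm above the board, which matches a tin resting on it.
- **Forces:** contact readings stayed near 11 N or less, well under the limits, and the tool read no contact after backing out.
- **Bystanders:** the pony, spool, awl and the orange look-alikes look unmoved in the pictures; I did not measure them.

**One disagreement:** after release the scene camera showed the lid's slope about 1° different from when it was held. The same camera read the empty board tilted the same way (about 1.8°, noisy), so I take the tin to be flat. I can't confirm flatness to better than about 1°.

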